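Make up two lampshade thread kits and wedge one tight

ROBOT

A 6-joint arm with a two-finger parallel gripper is mounted at the origin on the work surface; the furniture and walls round the work are solid. World frame = base frame: x ahead of the robot, y to its left, z up, the work surface at z = 0. Lengths are in m, angles in rad, forces in N, time in s.
With the tool pointing down it reaches from about 0.425 to 0.95 m from the base axis. Payload 3.5 kg.
Tool frame: the origin (TCP) lies midway between the tips of the shut fingers; the grasp point (between the pads) lies 19 mm behind it (ctrl.hold_point_z is the distance from the TCP to the grasp point, in m); z points along the fingers, y is the line along which they close (so a half turn about z gives the same grasp; the last joint's range is limited). The gripper opens to 85 mm and grips with 20 to 120 N. Pads are 22 mm wide; open, the fingers measure 114 mm over their backs; the gripper's body (76 mm by 85 mm) begins 54 mm behind the grasp point. The pads swing forward as they close: fully open they stand 13 mm farther back than shut.
Start: joints at [1.139, 0.286, 1.577, -0, 1.279, -0.15], TCP at [0.188, 0.648, 0.231] pointing down, gripper open.
Joint ranges: [-2.77, 2.77], [-0.9, 2.22], [0.21, 2.48], [-1.53, 4.67], [0.24, 2.81], [-2.84, 2.84]. Speed limits (rad/s): [2.79, 2.79, 3.14, 3.14, 3.14, 3.14].

INTERFACE

Orientations are given as a unit quaternion [x, y, z, w].
In Python, from plant import readout, cams, sign_off, ctrl gives the robot as it stands. The module is installed in compiled form; this text tells all that it offers.
- The arm moves only by the tool step_arm, never from a script. Its argument "increments" is a list of rows, each a list of 2 entries, a list of its own where there are three numbers: the shift along the world's x, y, z in mm, then the turn, a rotation vector about the world's x, y, z in rad. In form: [[[x, y, z], [rx, ry, rz]], ...]. A call has 1 to 8 rows; each row shifts and turns the commanded pose from where the row before left it; what a row does not reach is not made up. A row lasts 1/12 s, in which the tool goes at most 41.7 mm and 7.16 degrees, less where a joint would pass 70% of its speed; a pose out of reach is approached as far as the arm can. A call is refused whole if a number of a shift passes 41.7 or a number of a turn 0.125, either way. A call with a gripper value outside its range is refused whole. "fingers" is the opening, from -1 (shut) to 1 (fully open), set as the call begins (left out, the last holds). The fingers move at their own pace and stop on an object; "grip_force" is the grip in N (left out, the last holds). Time passes only in rows, so rows that do not move let the fingers close. It gives the time, the measured TCP pose, the force, the opening and the grip force at its end, in the units of the state.
- readout.get_state(): the state, without advancing time (a new reading comes with each control period).
- cams.read_camera(name): name is "side" or "top"; returns the picture (420x560x3 uint8, red, green, blue); there is no depth.
- cams.get_calibration(name): a dict with "fx", "fy", "cx", "cy" (pixels), "distortion" ([k1, k2, p1, p2, k3] as OpenCV has them; the pictures are not rectified), "eye" and "rotation" of the camera in the world. Camera axes: x right, y up, looking along -z (the intrinsics and any distortion apply to the point x, -y, -z); pixel columns grow to the right and rows downward; lengths in m; the calibration is good to about 2 mm. A picture is of the moment at which its call begins. get_calibration takes no time and is no camera call.
- sign_off(): hands the job in; it is judged then, once.
The state is a dict: "time": time; "qpos": joint angles; "dq": joint speeds; "joint_efforts": joint torques, N m; "eef_pos": TCP position; "tcp_rot": TCP orientation; "contact_force": force on the tool from outside, world axes, zero at the start; "wrist_torque": the same for the moment, N m; "opening": opening from 0.0 (shut) to 1.0 (fully open); "finger_force": force on a finger pad.
Only numpy, scipy, OpenCV 4.12 (cv2) and the standard library are available. Lean on these libraries where they do the work, as an engineer would, in place of code of your own. Each camera call takes 0.05 s, during which the arm holds its last target. There are 200 camera calls.

TASK

Make up the two kits. The wooden divided tray gets the brown thread spool, upright in its larger compartment, and the brass finial, upright in its smaller one; the blue box gets the blue and the white spools, standing upright in a row (either one first), and once both are in, press the red-headed wooden wedge firmly down, its upright face against the spools, into the gap left between the row and the sloping end so that the row is locked tight. The black spool belongs to neither kit: leave it where it stands.

Things in the scene. Friction and masses are not known exactly. Their poses are not given: they have to be found in the camera images.
- thread_blue: Spool of light blue thread with a blue paper disc on its white top, 34 mm diameter, 55 mm tall, standing upright, white flanges; origin at the centre of its underside, z up. May be turned about z (no matter). Loose, about 45 g, grasp across its diameter.
- thread_white: Spool of white thread, its top plain white, 36 mm diameter, 58 mm tall, standing upright, white flanges; origin at the centre of its underside, z up. May be turned about z (no matter). Loose, about 45 g, grasp across its diameter.
- thread_brown: Spool of brown thread with a brown paper disc on its white top, 32 mm diameter, 52 mm tall, standing upright, white flanges; origin at the centre of its underside, z up. May be turned about z (no matter). Loose, about 45 g, grasp across its diameter.
- thread_black: Spool of black thread with a black paper disc on its white top, 37 mm diameter, 60 mm tall, standing among the stock; not wanted, stays where it is. Origin at the centre of its underside.
- finial: Turned brass lamp finial, 19 mm across, 38 mm tall, standing upright on its foot; origin at the centre of its underside. It grips like a square post 16 mm wide (faces along its own x and y) and 33 mm tall. Loose, 30 g.
- wedge: Wooden wedge, loose, 90 g, standing on its thin steel-shod foot, 72 mm tall. Origin: centre of foot, z up. 36 mm wide along x. -y face upright (y = -7); +y face slopes from y = 7 at the foot to 23.5 at z = 55, showing as a wooden shoulder beside the red head (36 x 20 mm, z = 52 to 72, y = -7 to 13). Grip across the 36 mm; lower it, then press with 12 to 20 N, held or with closed fingers.
- row_box: Blue waxed box, fixed. Origin on underside; row along y at x = 0. (mm:) Floor z = 4. Side walls 16 high, inner faces x = +-23.5. Ends 65 high: upright one's inner face y = -45; sloping one's y = 35.5 at the floor, leaning out 3 in 10. Spools go at the upright end; wedge: upright face to them, +y as the box's; slides down the slope, closes the row, jams at y = 31, foot z = 12 +-6.
- divided_tray: Shallow wooden tray, 70 x 118 mm, fixed to the bench. Origin: centre of its underside. Floor top at z = 4 mm, walls 18 mm high, inside from x = -30 to +30 mm. Larger compartment: y = -54 to +6 mm (centre y = -24). Smaller compartment: y = +10 to +54 mm (centre y = +32), behind a divider 16 mm high.
There are look-alikes about, which are no part of the job. Leave any green, orange or purple look-alike of the thread_white alone.

How it is judged:
By the outcome, as a careful person would: the job done as asked, in the order asked, and still so for the second after the job is handed in, with the robot touching nothing.
It also fails if it takes over 144 s, if anything falls off the work surface, if the arm or the gripper's body presses on something with over 40 N, if the wrist force passes 120 N, or if a joint passes its speed limit or range.

## Working session

There is one attempt and no reset: what is moved stays moved. The work goes in short steps, Python scripts to look and compute and a tool call to move; the robot and the scene stay as the last step left them, time stands still between calls to the robot, and variables do not carry over. Pictures are saved under pics/ and viewed, at most 14 in all, crops included, and the job is handed in when it is done.

Besides the shell and the picture viewer there is one more tool, called after "Request:" by a JSON object that holds its "method" and its "body". step_arm: Moves the arm, as the interface text tells. Its arguments: {"type":"object","properties":{"increments":{"type":"array","items":{"type":"array"}},"fingers":{"type":"number"},"grip_force":{"type":"number"}},"required":["increments"]}

```bash
mkdir -p pics
python3 - <<'E'
from plant import readout,cams,ctrl
import cv2
for n in("top","side"):
    cv2.imwrite(f"pics/{n}0.png",cv2.resize(cams.read_camera(n)[:,:,::-1],(800,600),interpolation=cv2.INTER_CUBIC))
    print(cams.get_calibration(n))
print(readout.get_state(),ctrl.hold_point_z)
E
```

```text
{'fx': 455.99657130200933, 'fy': 455.99657130200933, 'cx': 272.2802514645666, 'cy': 213.00792442901962, 'distortion': array([0.03810346, 0.        , 0.        , 0.        , 0.        ]), 'eye': array([0.40521307, 0.03703241, 1.11854929]), 'rotation': array([ 0.02836677, -0.02963899, -0.69772129,  0.71519358])}
{'fx': 381.90500502975186, 'fy': 381.90500502975186, 'cx': 284.90239501325607, 'cy': 214.45037387937703, 'distortion': array([-0.01716947,  0.        ,  0.        ,  0.        ,  0.        ]), 'eye': array([ 0.43152843, -0.80106944,  0.55806235]), 'rotation': array([ 0.48052749, -0.01947708, -0.04249121,  0.8757331 ])}
{'time': 0.1, 'qpos': array([ 1.13899337e+00,  2.87092728e-01,  1.57801668e+00,  6.33030696e-06,
        1.27863966e+00, -1.49991606e-01]), 'dq': array([ 0.00149668, -0.00045892, -0.00561407, -0.00024532, -0.00338831,
        0.00065762]), 'joint_efforts': array([-2.10963103e-04, -4.07297158e+01, -2.93698096e+01, -2.02568472e-04,
        3.38442915e-03, -4.58784797e-06]), 'eef_pos': array([0.18742688, 0.64783556, 0.23008262]), 'tcp_rot': array([ 1.40440695e-01,  9.90088505e-01, -1.03204083e-03, -3.12145874e-04]), 'contact_force': array([1.14532724, 0.09381106, 0.01393736]), 'wrist_torque': array([0.03075718, 0.04002239, 0.0138295 ]), 'finger_force': 0.0, 'opening': 1.0020394761661067} 0.0187
```

View pics/top0.png

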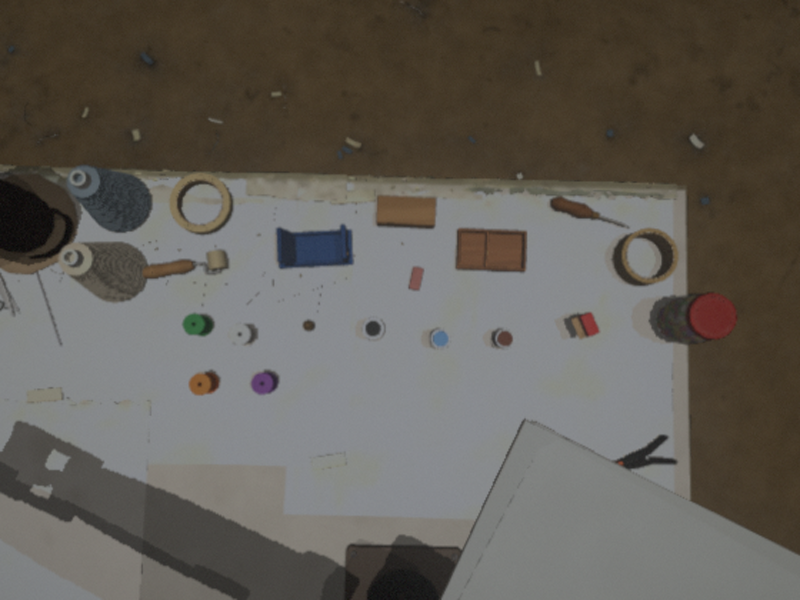

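View pics/side0.png

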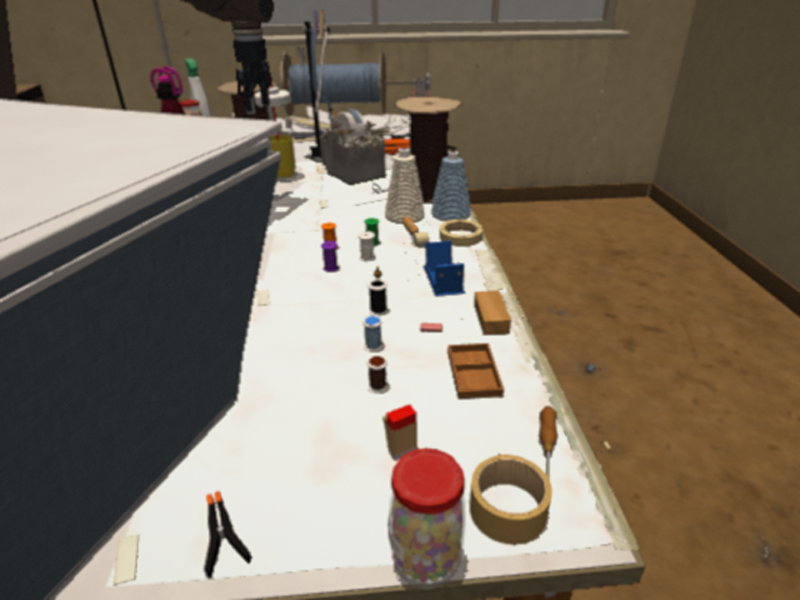

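The top view shows the row box at (315,248), the tray at (491,250) and the wedge at (582,325). The spools are brown (503,338), blue (439,338), black (373,328) and white (241,334), with the finial at (308,325). The side view agrees. A large cabinet stands on the robot's right. Next I'll enlarge the top view to measure.

```bash
cat > h.py <<'E'
import numpy as np,cv2
from scipy.spatial.transform import Rotation as R
from plant import readout,cams,ctrl
def ray(n,u,v):
    c=cams.get_calibration(n);K=np.array([[c['fx'],0,c['cx']],[0,c['fy'],c['cy']],[0,0,1]])
    p=cv2.undistortPoints(np.array([[[u,v]]],float),K,c['distortion'])[0,0]
    return c['eye'],R.from_quat(c['rotation']).apply([p[0],-p[1],-1])
def at(n,u,v,z):
    e,d=ray(n,u,v);return e+d*(z-e[2])/d[2]
def proj(n,P):
    c=cams.get_calibration(n);K=np.array([[c['fx'],0,c['cx']],[0,c['fy'],c['cy']],[0,0,1]])
    q=R.from_quat(c['rotation']).inv().apply(np.atleast_2d(P)-c['eye'])*[1,-1,-1]
    return cv2.projectPoints(q,np.zeros(3),np.zeros(3),K,c['distortion'])[0][:,0]
def shot(n,k=4): return np.mean([cams.read_camera(n).astype(float) for _ in range(k)],0).astype(np.uint8)
def crop(im,x0,y0,w,h,s,f):
    cv2.imwrite(f,cv2.resize(im[y0:y0+h,x0:x0+w,::-1],None,fx=s,fy=s,interpolation=cv2.INTER_CUBIC))
E
python3 - <<'E'
from h import *
im=shot("top");cv2.imwrite("top.png",im[:,:,::-1])
im=cv2.convertScaleAbs(im,alpha=1.6)
crop(im,120,145,160,120,5,"pics/a.png");crop(im,270,145,160,120,5,"pics/b.png")
E
```

```text
(no output)
```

View pics/a.png

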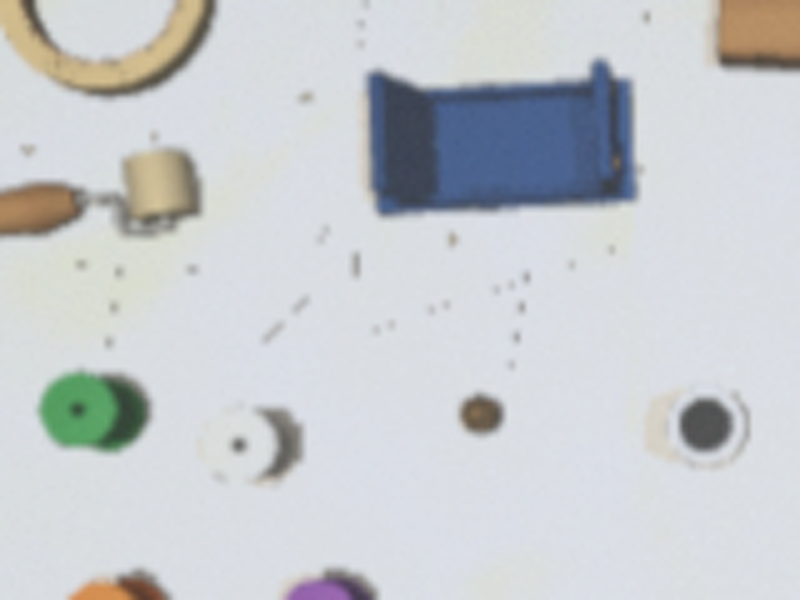

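View pics/b.png

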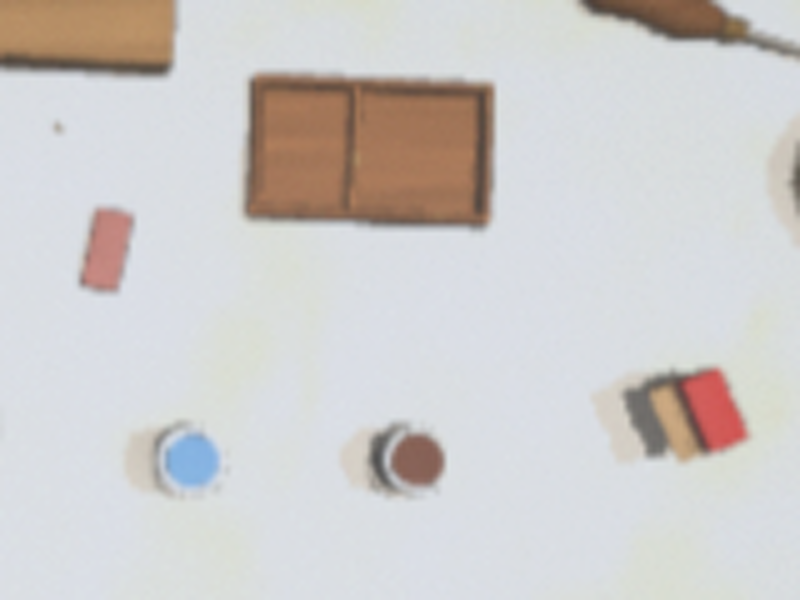

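Run:
```python
from h import *
np.set_printoptions(precision=4,suppress=True)
A=lambda x,y,z:at("top",120+(x-2)/5,145+(y-2)/5,z)
B=lambda x,y,z:at("top",270+(x-2)/5,145+(y-2)/5,z)
print("white",A(241,445,.058),"edges",A(201,445,.058),A(281,445,.058))
print("black",A(706,425,.06));print("finial",A(481,414,.03))
print("blue",B(191,460,.055));print("brown",B(416,460,.052))
for n,P in dict(white=A(241,445,.058),blue=B(191,460,.055),brown=B(416,460,.052),fin=A(481,414,.03)).items(): print(n,proj("side",P)[0]*800/560)
print("wedge head");[print(B(x,y,.072)) for x,y in((683,378),(720,368),(748,437),(712,452))]
print("wedge shoulder",B(651,388,.055),B(688,460,.055))
print("tray rim");[print(B(x,y,.018)) for x,y in((250,75),(493,85),(488,226),(246,216))]
print("box up end in top",A(592,62,.065),A(600,182,.065))
print("box slope floor",A(437,97,.004),A(437,206,.004))
print("box slope top outer",A(368,72,.065),A(378,213,.065))
print("base R",A(630,80,.016),A(635,200,.016),"L",A(380,213,0.016))
print("end top right",A(608,60,.065),A(615,180,.065))
```

```text
white [0.4385 0.2772 0.058 ] edges [0.4381 0.2957 0.058 ] [0.439  0.2587 0.058 ]
black [0.453  0.0619 0.06  ]
finial [0.4569 0.1701 0.03  ]
blue [ 0.4396 -0.0479  0.055 ]
brown [ 0.4424 -0.1531  0.052 ]
white [365.1886 234.3621]
blue [371.553 319.125]
brown [376.1823 359.6176]
fin [376.4977 269.0801]
wedge head
[ 0.4824 -0.2713  0.072 ]
[ 0.4874 -0.2882  0.072 ]
[ 0.4561 -0.3009  0.072 ]
[ 0.4488 -0.2845  0.072 ]
wedge shoulder [ 0.4786 -0.2615  0.055 ] [ 0.4455 -0.2787  0.055 ]
tray rim
[ 0.6295 -0.0762  0.018 ]
[ 0.6274 -0.1948  0.018 ]
[ 0.558  -0.1929  0.018 ]
[ 0.56   -0.0754  0.018 ]
box up end in top [0.6213 0.1196 0.065 ] [0.5648 0.1142 0.065 ]
box slope floor [0.6143 0.2004 0.004 ] [0.5601 0.1984 0.004 ]
box slope top outer [0.6138 0.224  0.065 ] [0.5476 0.2169 0.065 ]
base R [0.6229 0.1046 0.016 ] [0.5638 0.1005 0.016 ] L [0.5543 0.2242 0.016 ]
end top right [0.6225 0.1122 0.065 ] [0.5659 0.1072 0.065 ]
```

Run:
```python
from h import *
np.set_printoptions(precision=4,suppress=True)
def tri(u1,v1,u2,v2):
    e1,d1=ray("top",u1*.7,v1*.7);e2,d2=ray("side",u2*.7,v2*.7)
    s=np.linalg.lstsq(np.c_[d1,-d2],e2-e1,rcond=None)[0]
    return e1+s[0]*d1,e2+s[1]*d2
print("cab top corner",*tri(525,420,278,126))
print("cab foot",at("side",237*.7,400*.7,0))
P=tri(525,420,278,126)[0]
for z in(P[2],): print(at("top",445*.7,599*.7,z),at("top",799*.7,540*.7,z))
print("check wedge head",*tri(582+20/7*0,325,401,415))
for n,p in dict(blu=(.4396,-.0479,.055),brn=(.4424,-.1531,.052),wh=(.4385,.2772,.058),blk=(.453,.0619,.06)).items(): print(n,proj("side",p)[0])
im=cv2.convertScaleAbs(shot("side"),alpha=1.2);cv2.imwrite("side.png",im[:,:,::-1]);crop(im,225,140,133,100,6,"pics/c.png");crop(im,235,200,133,100,6,"pics/d.png")
```

```text
cab top corner [ 0.3407 -0.117   0.3891] [ 0.3377 -0.1173  0.3895]
cab foot [ 0.2301 -0.1637  0.    ]
[ 0.1489 -0.0316  0.3891] [ 0.2225 -0.4095  0.3891]
check wedge head [ 0.4666 -0.2788  0.0563] [ 0.4691 -0.2788  0.0565]
blu [260.0815 223.3878]
brn [263.3473 251.7227]
wh [255.62  164.055]
blk [263.5257 198.1211]
```

View pics/c.png

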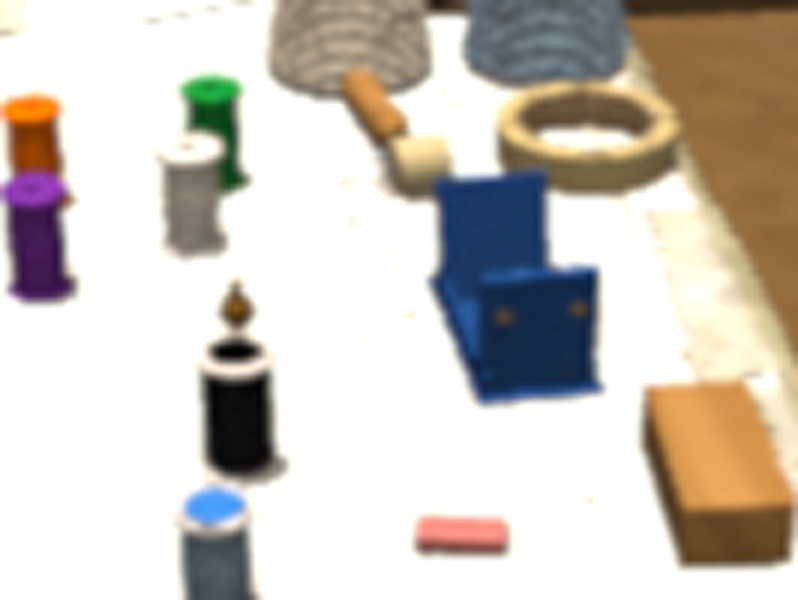

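View pics/d.png

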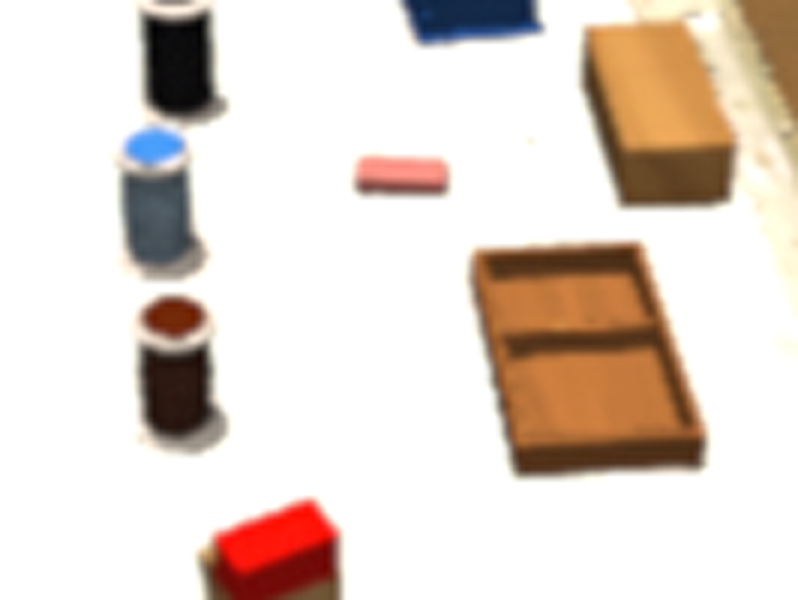

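The crops confirm the layout: in c.png, white (190,145), the finial (236,305) behind black, and the box's sloping end farthest from the side camera. In d.png, blue (154,147), brown (174,317), and the tray with its divider at (580,335). Now I'll check the geometry of the cabinet.

Run:
```python
from h import *
np.set_printoptions(precision=3,suppress=True)
print("origin top",proj("top",[0,0,0])[0]/.7,proj("top",[0,0,.4])[0]/.7)
for z in(0,.1,.2,.3,.389): print(z,proj("side",[.34,-.117,z])[0]/.7,proj("top",[.34,-.117,z])[0]/.7)
for z in (.3,.389,.5): print(z,at("side",0,100*.7,z),at("side",278*.7,126*.7,z), at("side",278*.7,155*.7,z))
```

```text
origin top [403.484 605.607] [413.265 754.207]
0 [312.074 375.48 ] [476.719 398.629]
0.1 [305.337 323.566] [485.58  402.667]
0.2 [297.686 264.304] [496.39  407.593]
0.3 [288.936 196.109] [509.871 413.739]
0.389 [280.033 126.259] [525.019 420.646]
0.3 [-0.377  0.573  0.3  ] [0.288 0.246 0.3  ] [0.307 0.064 0.3  ]
0.389 [-0.098  0.099  0.389] [ 0.337 -0.115  0.389] [ 0.35  -0.234  0.389]
0.5 [ 0.25  -0.492  0.5  ] [ 0.399 -0.566  0.5  ] [ 0.403 -0.606  0.5  ]
```

View top.png

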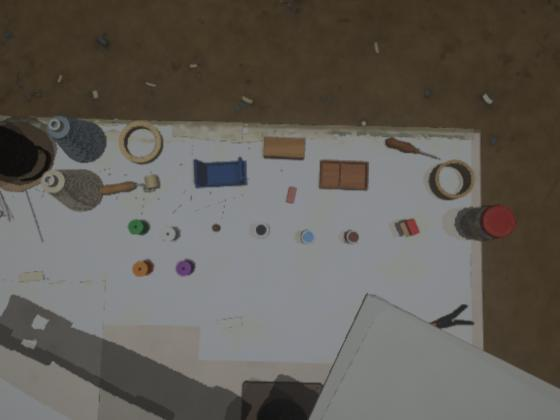

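Request:
{"method": "step_arm", "body": {"increments": [[[18,-26.5,0],[0,0,-0.087]],[[18,-26.5,0],[0,0,-0.087]],[[18,-26.5,0],[0,0,-0.087]],[[18,-26.5,0],[0,0,-0.087]],[[18,-26.5,0],[0,0,-0.087]],[[18,-26.5,0],[0,0,-0.087]],[[18,-26.5,0],[0,0,-0.087]]], "fingers": 0.3, "grip_force": 30}}

```text
time: 1.08
eef_pos: [0.3143, 0.4616, 0.2316]
tcp_rot: [0.433, 0.902, 0.0, 0.0]
contact_force: [0.8, 0.2, 0.7]
opening: 0.651
finger_force: 0.0
```

Request:
{"method": "step_arm", "body": {"increments": [[[18,-26.5,0],[0,0,-0.087]],[[18,-26.5,0],[0,0,-0.087]],[[18,-26.5,0],[0,0,-0.087]],[[18,-26.5,0],[0,0,-0.087]],[[18,-26.5,0],[0,0,-0.086]],[[18,-26.5,0],[0,0,-0.086]],[[17,-26,0],[0,0,-0.086]],[[0,0,0],[0,0,0]]]}}

```text
time: 1.75
eef_pos: [0.4413, 0.2743, 0.2317]
tcp_rot: [0.683, 0.73, 0.0, 0.001]
contact_force: [-0.1, 0.7, 1.2]
opening: 0.65
finger_force: 0.0
```

Run:
```python
from h import *
s=readout.get_state();print(s['time'],s['qpos'],s['eef_pos'],s['tcp_rot'],s['opening'],s['contact_force'])
im=cv2.convertScaleAbs(shot("side",2),alpha=1.1);crop(im,100,0,400,300,2,"pics/e.png")
```

```text
1.75 [ 0.36169971 -0.06060525  1.95484177 -0.00219158  1.24606163  0.29586505] [0.44125368 0.27427253 0.23169777] [6.83196577e-01 7.30233483e-01 1.22939890e-04 1.21770617e-03] 0.6495113735303721 [-0.08173234  0.67964197  1.18344211]
```

View pics/e.png

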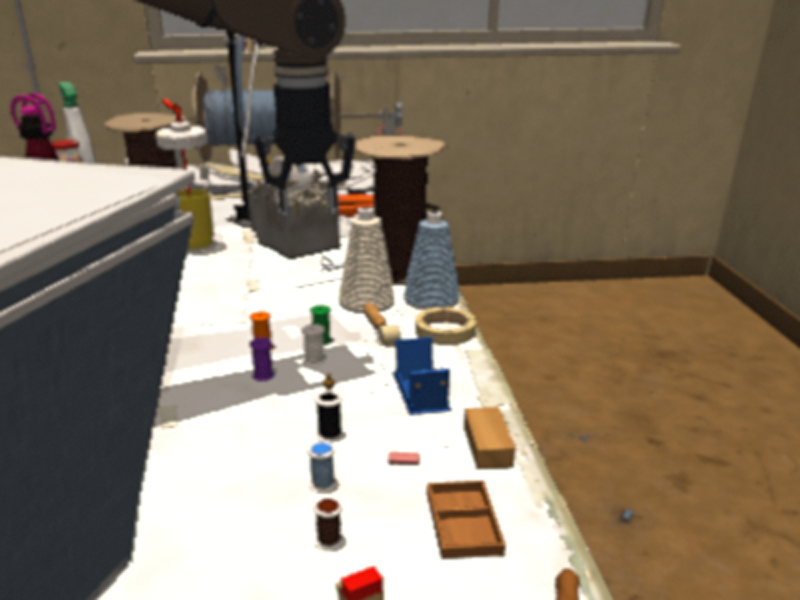

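The arm hovers clear over white: gripper at (300,150), wrist at (315,20), with the bin's lip at left below the wrist. Descending on white.

Request:
{"method": "step_arm", "body": {"increments": [[[0,0,-35],[0,0,0]],[[0,0,-35],[0,0,0]],[[0,0,-30],[0,0,0]],[[0,0,-20],[0,0,0]],[[0,0,0],[0,0,0]],[[0,0,0],[0,0,0]]]}}

```text
time: 2.35
eef_pos: [0.4374, 0.2785, 0.1105]
tcp_rot: [0.68, 0.733, -0.001, -0.001]
contact_force: [0.2, 1.1, -0.1]
opening: 0.654
finger_force: 0.0
```

Run:
```python
from h import *
from scipy.optimize import brentq
s=readout.get_state();print(s['time'],s['qpos'],s['eef_pos'],s['tcp_rot'])
z=brentq(lambda z:proj("side",[.4413,.2743,z])[0][1]-10,.3,.7);print("wrist z in e",z,proj("side",[.4413,.2743,z]))
```

```text
2.35 [3.71082197e-01 8.02531979e-02 2.05160606e+00 2.91833225e-04
 1.01247192e+00 2.94976425e-01] [0.43737155 0.27852058 0.1105138 ] [ 6.79750110e-01  7.33442498e-01 -1.17748877e-03 -7.09716982e-04]
wrist z in e 0.47950929904603873 [[248.80275584  10.        ]]
```

Request:
{"method": "step_arm", "body": {"increments": [[[0,0,-30],[0,0,0]],[[0,0,-30],[0,0,0]],[[0,0,-23],[0,0,0]],[[0,0,-12],[0,0,0]],[[0,0,0],[0,0,0]]]}}

```text
time: 2.77
eef_pos: [0.4378, 0.278, 0.0154]
tcp_rot: [0.68, 0.733, -0.001, -0.001]
contact_force: [-0.6, -0.2, -1.0]
opening: 0.649
finger_force: 0.0
```

Request:
{"method": "step_arm", "body": {"increments": [[[0,0,0],[0,0,0]],[[0,0,0],[0,0,0]],[[0,0,0],[0,0,0]],[[0,0,0],[0,0,0]],[[0,0,0],[0,0,0]],[[0,0,0],[0,0,0]]], "fingers": -1}}

```text
time: 3.27
eef_pos: [0.4405, 0.2787, 0.0186]
tcp_rot: [0.68, 0.733, 0.002, 0.001]
contact_force: [-1.2, -0.5, 5.5]
opening: 0.41
finger_force: 30.5
```

Run:
```python
from h import *
np.set_printoptions(precision=4,suppress=True)
s=readout.get_state();print(s['time'],s['qpos'],s['eef_pos'],s['tcp_rot'],s['opening'])
q=[(.28709,1.57802,.6744,.2301),(-.0606,1.95484,.5195,.2317),(.08025,2.0516,.5185,.1105),(s['qpos'][1],s['qpos'][2],np.hypot(*s['eef_pos'][:2]),s['eef_pos'][2])]
A=[];b=[]
for a,e,r,z in q:
    A+=[[1,np.sin(a),np.sin(a+e),0],[0,np.cos(a),np.cos(a+e),1]];b+=[r,z]
x,res,_,sv=np.linalg.lstsq(np.array(A),np.array(b),rcond=None);print("a1,L1,L2,D",x,np.array(A)@x-b)
```

```text
3.2667 [0.3692 0.2354 2.08   0.0003 0.8218 0.295 ] [0.4405 0.2787 0.0186] [0.6805 0.7328 0.002  0.0008] 0.4102241997835057
a1,L1,L2,D [ 0.0047  0.4323  0.5687 -0.0182] [-0.003   0.0014 -0.0018  0.0009  0.0024 -0.0004  0.0024 -0.0019]
```

Request:
{"method": "step_arm", "body": {"increments": [[[0,0,20],[0,0,0]],[[0,0,30],[0,0,0]],[[0,0,30],[0,0,0]],[[0,0,25],[0,0,0]],[[0,0,0],[0,0,0]]]}}

```text
time: 3.68
eef_pos: [0.4424, 0.2793, 0.1279]
tcp_rot: [0.68, 0.733, 0.005, 0.003]
contact_force: [0.9, -0.0, 0.7]
opening: 0.411
finger_force: 30.1
```

Request:
{"method": "step_arm", "body": {"increments": [[[19,-17,0],[0,0,0]],[[19,-17,0],[0,0,0]],[[19,-17,0],[0,0,0]],[[19,-17,0],[0,0,0]],[[19,-17,0],[0,0,0]],[[19,-17,0],[0,0,0]],[[19,-17,0],[0,0,0]],[[20,-20,0],[0,0,0]]]}}

```text
time: 4.35
eef_pos: [0.5918, 0.1381, 0.1204]
tcp_rot: [0.68, 0.733, -0.0, -0.001]
contact_force: [-0.6, 0.5, -0.4]
opening: 0.409
finger_force: 30.1
```

Request:
{"method": "step_arm", "body": {"increments": [[[0,0,0],[0,0,0]],[[0,0,0],[0,0,0]],[[0,0,0],[0,0,0]]]}}

```text
time: 4.6
eef_pos: [0.5908, 0.1389, 0.1204]
tcp_rot: [0.681, 0.733, -0.001, -0.001]
contact_force: [0.6, -0.4, -0.8]
opening: 0.409
finger_force: 30.2
```

Run:
```python
from h import *
np.set_printoptions(precision=4,suppress=True)
s=readout.get_state();print(s['time'],s['qpos'],s['eef_pos'],s['opening'])
im=cv2.convertScaleAbs(shot("side",2),alpha=1.3);crop(im,260,110,133,100,6,"pics/f.png")
```

```text
4.6 [ 0.0638  0.2524  1.8327  0.0004  1.0585 -0.0099] [0.5908 0.1389 0.1204] 0.4085604368288584
```

View pics/f.png

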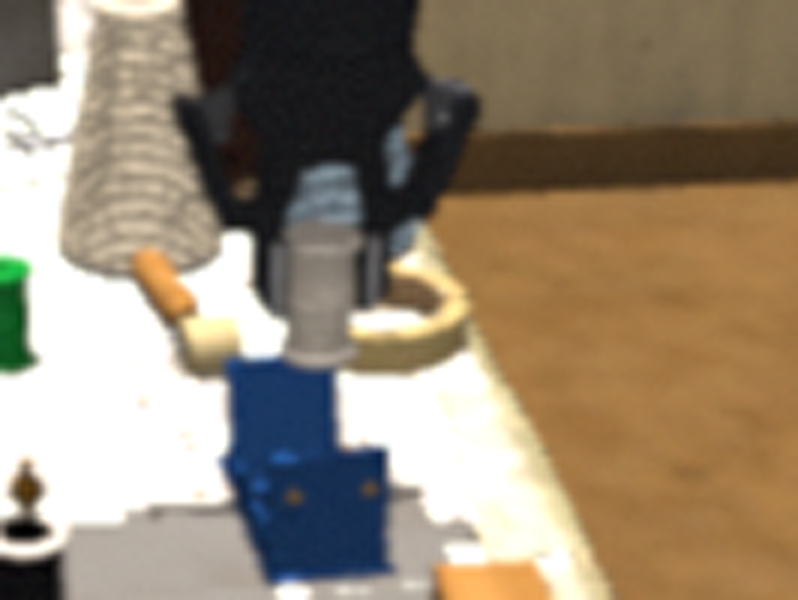

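The white spool hangs upright in the grip at (323,295), above the box's upright end at (310,510).

Run:
```python
from h import *
f=lambda P:(proj("side",P)[0]-[260,110])*6
c,s=np.cos(.077),np.sin(.077)
W=lambda x,y,z:[.5897+c*x-s*y,.1629+s*x+c*y,z]
print("spool base",f([.591,.1385,.104]),"top",f([.591,.1385,.162]))
print("box top corners",f(W(-.0295,-.045,.065)),f(W(.0295,-.045,.065)),f(W(-.0295,-.05,.0)),f(W(.0295,-.05,0)),"slope top",f(W(-.0295,.0538,.065)),f(W(.0295,.0538,.065)))
```

```text
spool base [312.28401074 345.62737384] top [316.36465002 226.60820614]
box top corners [258.07799118 447.6013543 ] [383.67774526 436.62303947] [257.71505132 575.08594469] [379.76667126 563.43162544] slope top [216.11929142 354.51426059] [332.93219354 345.01043489]
```

Request:
{"method": "step_arm", "body": {"increments": [[[0,0,-25],[0,0,0]],[[0,0,-25],[0,0,0]],[[0,0,-20],[0,0,0]],[[0,0,-15],[0,0,0]],[[0,0,0],[0,0,0]],[[0,0,0],[0,0,0]]]}}

```text
time: 5.2
eef_pos: [0.5903, 0.1396, 0.0355]
tcp_rot: [0.68, 0.733, -0.001, -0.001]
contact_force: [0.9, 0.6, -0.5]
opening: 0.406
finger_force: 30.2
```

Request:
{"method": "step_arm", "body": {"increments": [[[0,0,-6],[0,0,0]],[[0,0,-5],[0,0,0]],[[0,0,-2],[0,0,0]],[[0,0,0],[0,0,0]],[[0,0,0],[0,0,0]],[[0,0,0],[0,0,0]]]}}

```text
time: 5.7
eef_pos: [0.592, 0.1388, 0.0238]
tcp_rot: [0.68, 0.733, 0.0, 0.0]
contact_force: [0.7, -1.0, 0.3]
opening: 0.409
finger_force: 30.2
```

Request:
{"method": "step_arm", "body": {"increments": [[[0,0,-1],[0,0,0]],[[0,0,-1],[0,0,0]],[[0,0,0],[0,0,0]],[[0,0,0],[0,0,0]],[[0,0,0],[0,0,0]]]}}

```text
time: 6.12
eef_pos: [0.5924, 0.1389, 0.0227]
tcp_rot: [0.68, 0.733, 0.0, 0.0]
contact_force: [-1.8, -0.6, 5.6]
opening: 0.414
finger_force: 30.6
```

Request:
{"method": "step_arm", "body": {"increments": [[[0,-1,0],[0,0,0]],[[0,-1,0],[0,0,0]],[[0,0,0],[0,0,0]],[[0,0,0],[0,0,0]],[[0,0,0],[0,0,0]]]}}

```text
time: 6.53
eef_pos: [0.5929, 0.1372, 0.0227]
tcp_rot: [0.681, 0.733, 0.001, 0.001]
contact_force: [-0.6, 1.1, 6.5]
opening: 0.409
finger_force: 30.7
```

Request:
{"method": "step_arm", "body": {"increments": [[[0,0,0],[0,0,0]],[[0,0,0],[0,0,0]],[[0,0,0],[0,0,0]],[[0,0,10],[0,0,0]],[[0,0,30],[0,0,0]],[[0,0,35],[0,0,0]],[[0,0,35],[0,0,0]],[[0,0,20],[0,0,0]]], "fingers": 0.25}}

```text
time: 7.2
eef_pos: [0.5935, 0.1369, 0.1564]
tcp_rot: [0.68, 0.733, 0.002, 0.002]
contact_force: [0.9, -0.8, 1.2]
opening: 0.624
finger_force: 0.0
```

Request:
{"method": "step_arm", "body": {"increments": [[[-21,-25.5,0],[-0.03,-0.002,0]],[[-22,-26.5,0],[-0.03,-0.002,0]],[[-22,-26.5,0],[-0.03,-0.002,0]],[[-22,-26.5,0],[-0.03,-0.002,0]],[[-22,-26.5,0],[-0.03,-0.002,0]],[[-22,-26.5,0],[-0.03,-0.003,0]],[[-22,-27,0],[-0.03,-0.003,0]],[[0,0,0],[0,0,0]]]}}

```text
time: 7.87
eef_pos: [0.4348, -0.0501, 0.1505]
tcp_rot: [0.678, 0.728, -0.073, 0.076]
contact_force: [-0.8, 0.3, -1.0]
opening: 0.626
finger_force: 0.0
```

Request:
{"method": "step_arm", "body": {"increments": [[[0,0,0],[0,0,0]],[[0,0,0],[0,0,0]]]}}

```text
time: 8.03
eef_pos: [0.4392, -0.0481, 0.1521]
tcp_rot: [0.677, 0.728, -0.071, 0.078]
contact_force: [0.9, 0.3, -0.5]
opening: 0.623
finger_force: 0.0
```

Run:
```python
from h import *
np.set_printoptions(precision=4,suppress=True)
s=readout.get_state();print(s['time'],s['qpos'],s['eef_pos'],s['opening'])
im=cv2.convertScaleAbs(shot("top",2),alpha=1.6);crop(im,180,145,160,120,5,"pics/g.png")
```

```text
8.0333 [-0.2254 -0.173   2.2202 -0.2328  1.0415 -0.1859] [ 0.4392 -0.0481  0.1521] 0.6233413704468934
```

View pics/g.png

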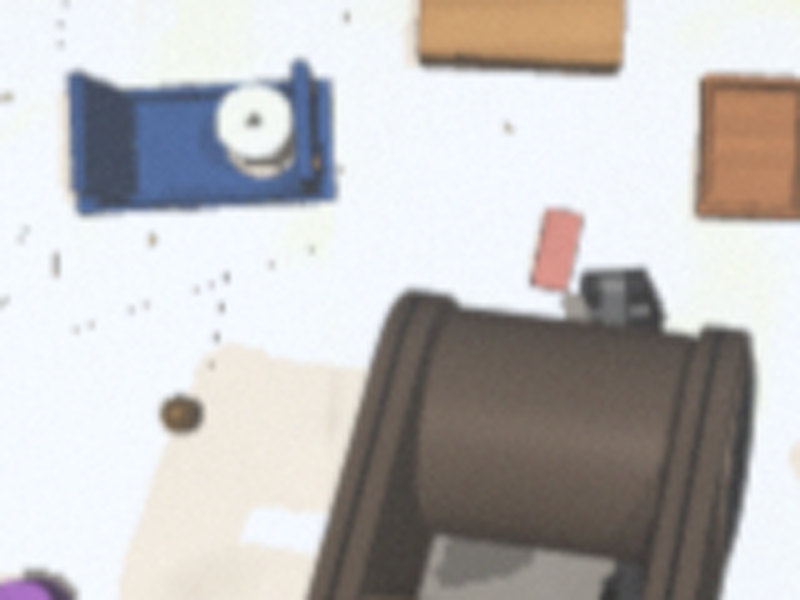

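White stands upright in the box at (255,125), just off the upright wall, and the finial is untouched at (181,413). The arm is over blue with the tilt as intended, clear of the bin.

Request:
{"method": "step_arm", "body": {"increments": [[[0,-4,-30],[0,0,0]],[[0,0,-30],[0,0,0]],[[0,0,-30],[0,0,0]],[[0,0,-22],[0,0,0]],[[0,0,-12],[0,0,0]],[[0,0,-8],[0,0,0]],[[0,0,0],[0,0,0]],[[0,0,0],[0,0,0]]]}}

```text
time: 8.8
eef_pos: [0.4394, -0.0519, 0.0195]
tcp_rot: [0.676, 0.729, -0.071, 0.077]
contact_force: [0.6, -0.3, -0.3]
opening: 0.622
finger_force: 0.0
```

Request:
{"method": "step_arm", "body": {"increments": [[[0,0,0],[0,0,0]],[[0,0,0],[0,0,0]],[[0,0,0],[0,0,0]],[[0,0,0],[0,0,0]],[[0,0,0],[0,0,0]],[[0,0,0],[0,0,0]]], "fingers": -1}}

```text
time: 9.3
eef_pos: [0.44, -0.0523, 0.0207]
tcp_rot: [0.677, 0.729, -0.071, 0.078]
contact_force: [0.4, 1.7, 5.7]
opening: 0.383
finger_force: 30.5
```

Request:
{"method": "step_arm", "body": {"increments": [[[0,0,15],[0,0,0]],[[0,0,30],[0,0,0]],[[0,0,30],[0,0,0]],[[0,0,30],[0,0,0]],[[0,0,15],[0,0,0]],[[0,0,0],[0,0,0]],[[0,0,0],[0,0,0]]]}}

```text
time: 9.88
eef_pos: [0.4386, -0.0522, 0.1395]
tcp_rot: [0.677, 0.729, -0.071, 0.078]
contact_force: [0.9, 0.5, -1.7]
opening: 0.387
finger_force: 30.0
```

Run:
```python
from h import *
np.set_printoptions(precision=4,suppress=True)
s=readout.get_state();print(s['time'],s['qpos'],s['eef_pos'],s['tcp_rot'],s['opening'])
im=cv2.imread("pics/g.png");g=cv2.cvtColor(im,cv2.COLOR_BGR2GRAY)
A=lambda x,y,z:at("top",180+(x-2)/5,145+(y-2)/5,z)
print("white in box",A(255,122,.062))
# state: poses for kin fit
```

```text
9.8833 [-0.2348 -0.1558  2.2309 -0.2367  1.0129 -0.1879] [ 0.4386 -0.0522  0.1395] [ 0.6769  0.7285 -0.0711  0.0776] 0.38673046095883246
white in box [0.593  0.1363 0.062 ]
```

Request:
{"method": "step_arm", "body": {"increments": [[[18,27,0],[0,0,0]],[[19,28.5,0],[0,0,0]],[[19,28.5,0],[0,0,0]],[[19,28.5,0],[0,0,0]],[[19,28.5,0],[0,0,0]],[[19,28.5,0],[0,0,0]],[[19,28,0],[0,0,0]],[[18.5,26,0],[0,0,0]]]}}

```text
time: 10.55
eef_pos: [0.5881, 0.1727, 0.1355]
tcp_rot: [0.676, 0.729, -0.074, 0.075]
contact_force: [0.9, 0.5, -0.5]
opening: 0.387
finger_force: 30.1
```

Request:
{"method": "step_arm", "body": {"increments": [[[0,0,0],[0,0,0]],[[0,0,0],[0,0,0]],[[0,0,0],[0,0,0]],[[0,0,0],[0,0,0]]]}}

```text
time: 10.88
eef_pos: [0.5877, 0.1704, 0.1375]
tcp_rot: [0.677, 0.728, -0.073, 0.076]
contact_force: [-0.1, 0.4, -0.2]
opening: 0.391
finger_force: 30.2
```

Request:
{"method": "step_arm", "body": {"increments": [[[0,0,-25],[0,0,0]],[[0,0,-25],[0,0,0]],[[0,0,-20],[0,0,0]],[[0,0,-10],[0,0,0]],[[0,0,0],[0,0,0]],[[0,0,0],[0,0,0]],[[0,0,0],[0,0,0]]]}}

```text
time: 11.47
eef_pos: [0.5902, 0.1712, 0.061]
tcp_rot: [0.677, 0.728, -0.07, 0.078]
contact_force: [-1.1, -0.1, -0.2]
opening: 0.387
finger_force: 30.2
```

Run:
```python
from h import *
np.set_printoptions(precision=4,suppress=True)
s=readout.get_state();print(s['time'],s['qpos'],s['eef_pos'],s['tcp_rot'],s['opening'])
im=cv2.convertScaleAbs(shot("side",2),alpha=1.3);crop(im,260,110,133,100,6,"pics/i.png")
```

```text
11.4667 [ 0.2022  0.3768  1.8096 -0.2501  0.9941  0.27  ] [0.5902 0.1712 0.061 ] [ 0.677   0.7284 -0.0704  0.078 ] 0.38685911181112764
```

View pics/i.png

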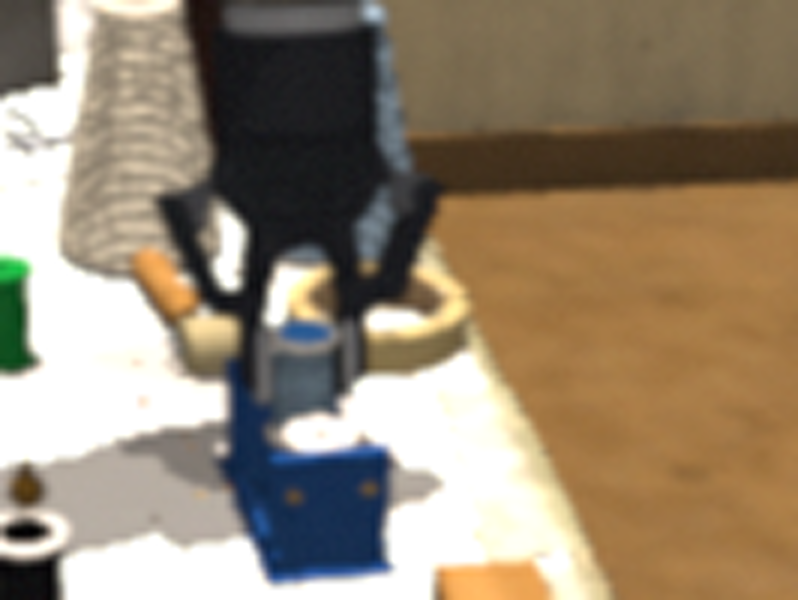

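Blue hangs upright at (303,365), behind white (320,435), both inside the box's outline. Lowering blue.

Request:
{"method": "step_arm", "body": {"increments": [[[0,0,-15],[0,0,0]],[[0,0,-12],[0,0,0]],[[0,0,-6],[0,0,0]],[[0,0,-2],[0,0,0]],[[0,0,-1],[0,0,0]],[[0,0,0],[0,0,0]],[[0,0,0],[0,0,0]]]}}

```text
time: 12.15
eef_pos: [0.5893, 0.1712, 0.0243]
tcp_rot: [0.677, 0.729, -0.072, 0.077]
contact_force: [-2.9, 0.1, 8.9]
opening: 0.387
finger_force: 31.0
```

Request:
{"method": "step_arm", "body": {"increments": [[[0,0,-1],[0,0,0]],[[0,-1,0],[0,0,0]],[[0,-1,0],[0,0,0]],[[0,-1,0],[0,0,0]],[[0,0,0],[0,0,0]],[[0,0,0],[0,0,0]]]}}

```text
time: 12.65
eef_pos: [0.5909, 0.1693, 0.0243]
tcp_rot: [0.677, 0.729, -0.07, 0.078]
contact_force: [-1.4, 3.2, 9.8]
opening: 0.386
finger_force: 31.2
```

Request:
{"method": "step_arm", "body": {"increments": [[[0,-1,0],[0,0,0]],[[0,-1,0],[0,0,0]],[[0,0,0],[0,0,0]],[[0,0,0],[0,0,0]]]}}

```text
time: 12.98
eef_pos: [0.5912, 0.1675, 0.0244]
tcp_rot: [0.677, 0.729, -0.069, 0.078]
contact_force: [-1.0, 3.0, 8.0]
opening: 0.384
finger_force: 31.1
```

Request:
{"method": "step_arm", "body": {"increments": [[[0,0,0],[0,0,0]],[[0,0,0],[0,0,0]],[[0,0,0],[0,0,0]],[[0,0,10],[0,0,0]],[[0,0,30],[0,0,0]],[[0,0,35],[0,0,0]],[[0,0,35],[0,0,0]],[[0,0,20],[0,0,0]]], "fingers": 0.25}}

```text
time: 13.65
eef_pos: [0.5907, 0.1666, 0.1571]
tcp_rot: [0.677, 0.729, -0.069, 0.079]
contact_force: [1.1, 0.6, -0.3]
opening: 0.627
finger_force: 0.0
```

Request:
{"method": "step_arm", "body": {"increments": [[[-12.5,-27.5,0],[-0.023,-0.002,0]],[[-12.5,-27.5,0],[-0.023,-0.002,0]],[[-12.5,-27.5,0],[-0.023,-0.002,0]],[[-12.5,-27.5,0],[-0.023,-0.002,0]],[[-12.5,-27.5,0],[-0.023,-0.002,0]],[[-12.5,-27.5,0],[-0.023,-0.002,0]],[[-12.5,-27.5,0],[-0.024,-0.002,0]],[[-12.5,-27.5,0],[-0.024,-0.002,0]]]}}

```text
time: 14.32
eef_pos: [0.4882, -0.0549, 0.1526]
tcp_rot: [0.667, 0.718, -0.134, 0.146]
contact_force: [-0.1, -0.3, 0.2]
opening: 0.624
finger_force: 0.0
```

Request:
{"method": "step_arm", "body": {"increments": [[[-12.5,-27.5,0],[-0.023,-0.002,0]],[[-12.5,-27.5,0],[-0.023,-0.002,0]],[[-12,-27.5,0],[-0.023,-0.002,0]],[[-12,-27,0],[-0.023,-0.002,0]],[[0,0,0],[0,0,0]],[[0,0,0],[0,0,0]],[[0,0,0],[0,0,0]]]}}

```text
time: 14.9
eef_pos: [0.4403, -0.163, 0.1526]
tcp_rot: [0.661, 0.711, -0.163, 0.179]
contact_force: [0.2, -0.1, 0.2]
opening: 0.625
finger_force: 0.0
```

Run:
```python
from h import *
np.set_printoptions(precision=4,suppress=True)
s=readout.get_state();print(s['time'],s['qpos'],s['eef_pos'],R.from_quat(s['tcp_rot']).as_matrix(),s['opening'])
im=cv2.convertScaleAbs(shot("top",2),alpha=1.6);crop(im,180,145,200,150,4,"pics/j.png")
```

```text
14.9 [-0.342  -0.1427  2.2413 -0.5723  0.9125 -0.0882] [ 0.4403 -0.163   0.1526] [[-0.0631  0.9973  0.0387]
 [ 0.8804  0.0739 -0.4685]
 [-0.4701  0.0045 -0.8826]] 0.6252992965600711
```

View pics/j.png

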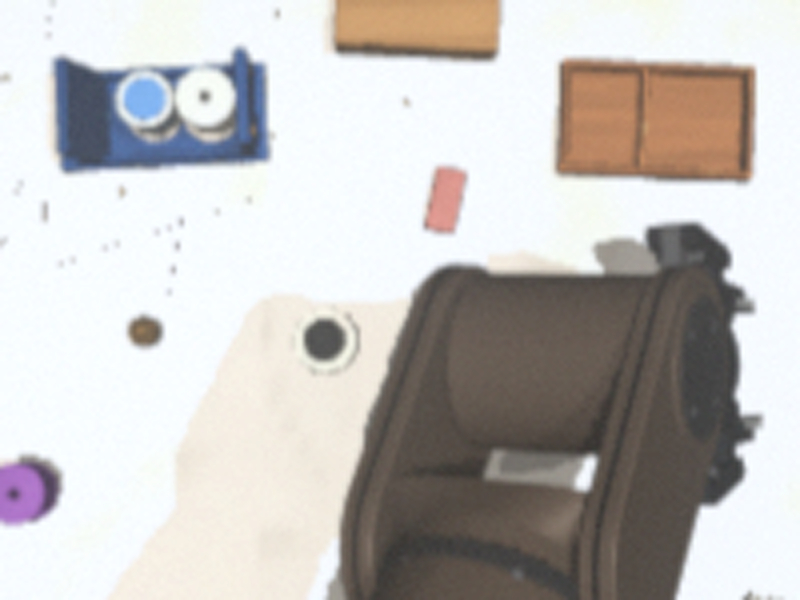

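Blue and white stand side by side in the box at (145,98) and (205,97), and black is undisturbed at (325,340). The arm is beside the bin's corner (748,596), not over it. Descending on brown.

Request:
{"method": "step_arm", "body": {"increments": [[[1,0,-25],[0,0,0]],[[0,0,-25],[0,0,0]],[[0,0,-25],[0,0,0]],[[0,0,0],[0,0,0]]]}}

```text
time: 15.33
eef_pos: [0.4381, -0.161, 0.0723]
tcp_rot: [0.66, 0.712, -0.165, 0.174]
contact_force: [-0.3, 0.9, -0.8]
opening: 0.628
finger_force: 0.0
```

Request:
{"method": "step_arm", "body": {"increments": [[[0,0,-20],[0,0,0]],[[0,0,-15],[0,0,0]],[[0,0,-12],[0,0,0]],[[0,0,-8],[0,0,0]],[[0,0,0],[0,0,0]],[[0,0,0],[0,0,0]]]}}

```text
time: 15.83
eef_pos: [0.4418, -0.163, 0.023]
tcp_rot: [0.66, 0.711, -0.164, 0.179]
contact_force: [0.9, 0.6, 0.1]
opening: 0.625
finger_force: 0.0
```

Request:
{"method": "step_arm", "body": {"increments": [[[0,0,0],[0,0,0]],[[0,0,0],[0,0,0]],[[0,0,0],[0,0,0]],[[0,0,0],[0,0,0]],[[0,0,0],[0,0,0]],[[0,0,0],[0,0,0]]], "fingers": -1}}

```text
time: 16.33
eef_pos: [0.4422, -0.1635, 0.0237]
tcp_rot: [0.66, 0.711, -0.163, 0.18]
contact_force: [-1.1, 2.7, 6.0]
opening: 0.367
finger_force: 30.0
```

Request:
{"method": "step_arm", "body": {"increments": [[[0,0,15],[0,0,0]],[[0,0,25],[0,0,0]],[[5,0,25],[0,0,0]],[[25,-1,5],[0,0,0]],[[30,-1,0],[0,0,0]],[[30,-1,0],[0,0,0]],[[30,-1,0],[0,0,0]],[[31,-2,0],[0,0,0]]]}}

```text
time: 17.0
eef_pos: [0.5931, -0.1689, 0.092]
tcp_rot: [0.66, 0.711, -0.164, 0.179]
contact_force: [-0.7, -1.4, -0.4]
opening: 0.364
finger_force: 30.1
```

Request:
{"method": "step_arm", "body": {"increments": [[[0,0,0],[0,0,0]],[[0,0,-20],[0,0,0]],[[0,0,-20],[0,0,0]],[[0,0,-10],[0,0,0]],[[0,0,0],[0,0,0]],[[0,0,0],[0,0,0]],[[0,0,0],[0,0,0]]]}}

```text
time: 17.58
eef_pos: [0.5926, -0.1694, 0.0434]
tcp_rot: [0.66, 0.711, -0.163, 0.18]
contact_force: [-0.2, 0.4, 0.5]
opening: 0.368
finger_force: 30.1
```

Request:
{"method": "step_arm", "body": {"increments": [[[0,0,-8],[0,0,0]],[[0,0,-5],[0,0,0]],[[0,0,-2],[0,0,0]],[[0,0,-1],[0,0,0]],[[0,0,0],[0,0,0]],[[0,0,0],[0,0,0]]]}}

```text
time: 18.08
eef_pos: [0.5926, -0.1695, 0.0278]
tcp_rot: [0.66, 0.711, -0.164, 0.18]
contact_force: [-2.7, 1.5, 5.6]
opening: 0.367
finger_force: 30.8
```

Request:
{"method": "step_arm", "body": {"increments": [[[0,0,0],[0,0,0]],[[0,0,0],[0,0,0]],[[0,0,0],[0,0,0]],[[0,0,10],[0,0,0]],[[0,0,30],[0,0,0]],[[0,0,35],[0,0,0]],[[0,0,35],[0,0,0]],[[0,0,20],[0,0,0]]], "fingers": 0.15}}

```text
time: 18.75
eef_pos: [0.5939, -0.1696, 0.1617]
tcp_rot: [0.66, 0.71, -0.162, 0.182]
contact_force: [0.9, -1.0, 1.0]
opening: 0.578
finger_force: 0.0
```

Request:
{"method": "step_arm", "body": {"increments": [[[-11,28,0],[0.041,0.003,0]],[[-11,28.5,0],[0.041,0.003,0]],[[-11,28.5,0],[0.041,0.003,0]],[[-11,28.5,0],[0.041,0.003,0]],[[-11.5,28.5,0],[0.041,0.003,0]],[[-11.5,28.5,0],[0.041,0.003,0]],[[-11.5,28.5,0],[0.041,0.003,0]],[[-11.5,28.5,0],[0.041,0.003,0]]]}}

```text
time: 19.42
eef_pos: [0.5016, 0.0597, 0.1571]
tcp_rot: [0.679, 0.73, -0.052, 0.06]
contact_force: [-0.5, -0.3, -0.4]
opening: 0.575
finger_force: 0.0
```

Request:
{"method": "step_arm", "body": {"increments": [[[-11.5,28.5,0],[0.041,0.003,0]],[[-11.5,28.5,0],[0.041,0.003,0]],[[-11,28.5,0],[0.041,0.003,0]],[[-11,28,0],[0.041,0.003,0]],[[0,0,0],[0,0,0]],[[0,0,0],[0,0,0]],[[0,0,0],[0,0,0]]], "fingers": 0.05}}

```text
time: 20.0
eef_pos: [0.4575, 0.1715, 0.1568]
tcp_rot: [0.681, 0.732, 0.003, 0.001]
contact_force: [-0.7, -0.0, 0.2]
opening: 0.526
finger_force: 0.0
```

Run:
```python
from h import *
np.set_printoptions(precision=4,suppress=True)
s=readout.get_state();print(s['time'],s['qpos'],s['eef_pos'],R.from_quat(s['tcp_rot']).as_matrix(),s['opening'])
im=cv2.convertScaleAbs(shot("top",2),alpha=1.6);a=cv2.resize(im[145:265,270:430,::-1],None,fx=4,fy=4,interpolation=2)
# finial local yaw clue from earlier full frame
t=cv2.imread("top.png");b=cv2.resize(cv2.convertScaleAbs(t[212:242,206:226],alpha=1.6),(160,240),interpolation=2)
o=np.zeros((480,800,3),np.uint8);o[:,:640]=a;o[:240,640:]=b;cv2.imwrite("pics/k.png",o)
```

```text
20.0 [ 0.1494 -0.0567  2.0952  0.0028  1.0979  0.075 ] [0.4575 0.1715 0.1568] [[-0.073   0.9973  0.0047]
 [ 0.9973  0.073   0.0033]
 [ 0.0029  0.0049 -1.    ]] 0.5264361094433823
```

View pics/k.png

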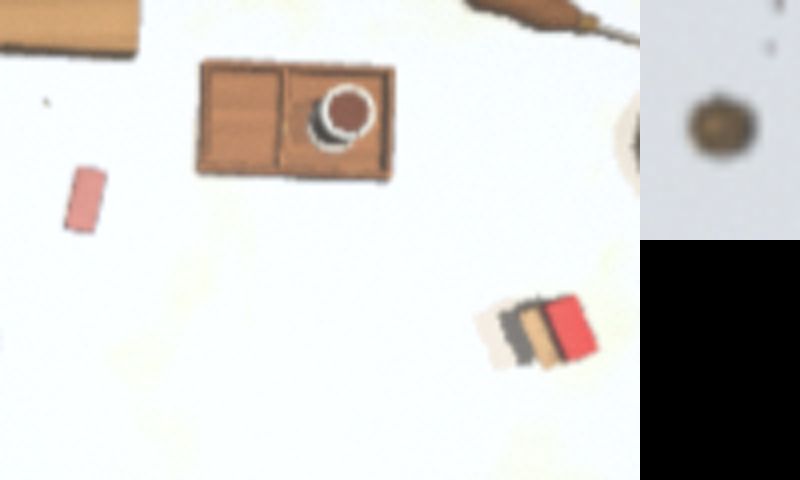

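Brown stands upright in the larger compartment at (347,112). The finial looks round at this resolution, so I'll grip it as is.

Request:
{"method": "step_arm", "body": {"increments": [[[0,0,-30],[0,0,0]],[[0,0,-30],[0,0,0]],[[0,0,-30],[0,0,0]],[[0,0,-25],[0,0,0]],[[0,0,-20],[0,0,0]],[[0,0,-14],[0,0,0]],[[0,0,0],[0,0,0]],[[0,0,0],[0,0,0]]]}}

```text
time: 20.77
eef_pos: [0.457, 0.1711, 0.0067]
tcp_rot: [0.681, 0.732, 0.002, -0.001]
contact_force: [-0.0, -0.3, 0.3]
opening: 0.525
finger_force: 0.0
```

Request:
{"method": "step_arm", "body": {"increments": [[[0,0,0],[0,0,0]],[[0,0,0],[0,0,0]],[[0,0,0],[0,0,0]],[[0,0,0],[0,0,0]],[[0,0,0],[0,0,0]],[[0,0,0],[0,0,0]],[[0,0,0],[0,0,0]],[[0,0,0],[0,0,0]]], "fingers": -1}}

```text
time: 21.43
eef_pos: [0.4585, 0.172, 0.0088]
tcp_rot: [0.681, 0.732, 0.004, 0.001]
contact_force: [-0.7, -0.5, 7.0]
opening: 0.178
finger_force: 29.6
```

Request:
{"method": "step_arm", "body": {"increments": [[[0,0,10],[0,0,0]],[[0,0,20],[0,0,0]],[[0,0,30],[0,0,0]],[[0,0,30],[0,0,0]],[[0,0,0],[0,0,0]],[[0,0,0],[0,0,0]]]}}

```text
time: 21.93
eef_pos: [0.4586, 0.1722, 0.0998]
tcp_rot: [0.681, 0.732, 0.005, 0.002]
contact_force: [-1.2, 0.6, -1.1]
opening: 0.176
finger_force: 29.4
```

Request:
{"method": "step_arm", "body": {"increments": [[[13,-26,0],[0,0,0]],[[14,-28,0],[0,0,0]],[[14,-28,0],[0,0,0]],[[14,-28,0],[0,0,0]],[[14,-28,0],[0,0,0]],[[14,-28,0],[0,0,0]],[[14,-28,0],[0,0,0]],[[14,-28,0],[0,0,0]]]}}

```text
time: 22.6
eef_pos: [0.5671, -0.0511, 0.0952]
tcp_rot: [0.681, 0.732, 0.002, -0.002]
contact_force: [0.0, -0.2, -0.8]
opening: 0.18
finger_force: 29.4
```

Request:
{"method": "step_arm", "body": {"increments": [[[14,-28,0],[0,0,0]],[[12,-24,0],[0,0,0]],[[0,0,0],[0,0,0]],[[0,0,-25],[0,0,0]],[[0,0,-20],[0,0,0]],[[0,0,-10],[0,0,0]],[[0,0,0],[0,0,0]],[[0,0,0],[0,0,0]]]}}

```text
time: 23.27
eef_pos: [0.593, -0.1012, 0.041]
tcp_rot: [0.681, 0.732, 0.002, -0.001]
contact_force: [0.1, -0.3, -0.7]
opening: 0.181
finger_force: 29.4
```

Run:
```python
from h import *
np.set_printoptions(precision=4,suppress=True)
s=readout.get_state();print(s['time'],s['qpos'],s['eef_pos'],s['opening'])
im=cv2.convertScaleAbs(shot("side",2),alpha=1.2);crop(im,260,160,133,100,6,"pics/l.png")
```

```text
23.2667 [-0.3398  0.351   1.8767  0.0065  0.9148 -0.4167] [ 0.593  -0.1012  0.041 ] 0.18069785933962934
```

View pics/l.png

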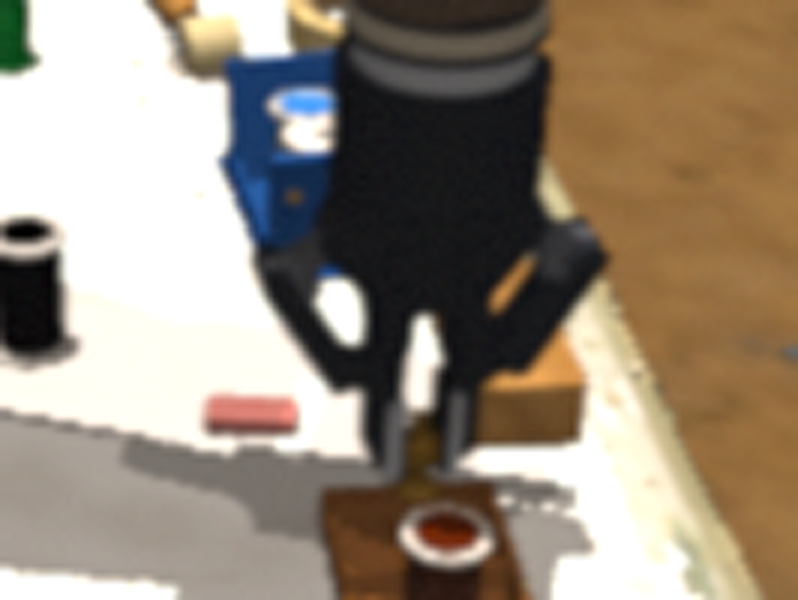

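The finial is held upright at (420,455) above the smaller compartment, with brown at (445,540) in the larger one.

Request:
{"method": "step_arm", "body": {"increments": [[[0,0,-12],[0,0,0]],[[0,0,-8],[0,0,0]],[[0,0,-4],[0,0,0]],[[0,0,-3],[0,0,0]],[[0,0,-1],[0,0,0]],[[0,0,0],[0,0,0]],[[0,0,0],[0,0,0]]]}}

```text
time: 23.95
eef_pos: [0.5943, -0.1022, 0.0144]
tcp_rot: [0.681, 0.732, 0.003, 0.0]
contact_force: [0.6, 0.8, -0.1]
opening: 0.18
finger_force: 29.4
```

Request:
{"method": "step_arm", "body": {"increments": [[[0,0,-1],[0,0,0]],[[0,0,-1],[0,0,0]],[[0,0,0],[0,0,0]],[[0,0,0],[0,0,0]]]}}

```text
time: 24.28
eef_pos: [0.5946, -0.1023, 0.0129]
tcp_rot: [0.681, 0.732, 0.003, 0.0]
contact_force: [-0.3, 0.3, 2.9]
opening: 0.177
finger_force: 29.6
```

Request:
{"method": "step_arm", "body": {"increments": [[[0,0,0],[0,0,0]],[[0,0,0],[0,0,0]],[[0,0,0],[0,0,0]],[[0,0,10],[0,0,0]],[[0,0,25],[0,0,0]],[[0,0,35],[0,0,0]],[[0,0,40],[0,0,0]],[[0,0,35],[0,0,0]]], "fingers": -0.43}}

```text
time: 24.95
eef_pos: [0.5942, -0.1021, 0.16]
tcp_rot: [0.681, 0.732, 0.003, 0.0]
contact_force: [1.1, -1.0, 1.0]
opening: 0.287
finger_force: 0.0
```

```bash
cat > kin.py <<'E'
from h import *
from scipy.optimize import least_squares
D=[([.0638,.2524,1.8327,.0004,1.0585,-.0099],[.5908,.1389,.1204],0),
([.36917,.2354,2.08,.0003,.8218,.295],[.4405,.2787,.0186],0),([1.13899,.28709,1.57802,0,1.27864,-.15],[.18743,.64784,.23008],0),
([.37108,.08025,2.05161,.0003,1.01247,.295],[.43737,.27852,.11051],0),
([-.2348,-.1558,2.2309,-.2367,1.0129,-.1879],[.4386,-.0522,.1395],0),([.2022,.3768,1.8096,-.2501,.9941,.27],[.5902,.1712,.061],0),
([-.342,-.1427,2.2413,-.5723,.9125,-.0882],[.4403,-.163,.1526],0),([.1494,-.0567,2.0952,.0028,1.0979,.075],[.4575,.1715,.1568],0),
([-.3398,.351,1.8767,.0065,.9148,-.4167],[.593,-.1012,.041],0)]
Rz=lambda a:R.from_rotvec([0,0,a]);Ry=lambda a:R.from_rotvec([0,a,0])
def fk(q,p,pts=False):
    a1,d1,L1,a3,L2,off,d6=p; o=np.array
    R1=Rz(q[0]);S=R1.apply([a1,off,d1]);R2=R1*Ry(q[1]);E=S+R2.apply([0,0,L1])
    R3=R2*Ry(q[2]);W=E+R3.apply([-a3,0,L2]);R5=R3*Rz(q[3])*Ry(q[4])
    T=W+R5.apply([0,0,d6])
    return (S,E,W,T,R5*Rz(q[5])) if pts else T
f=least_squares(lambda p:np.r_[np.ravel([fk(q,p)-t for q,t,_ in D]),(p[3])*.05],[0,.23,.43,0,.57,.1,.25])
if __name__=="__main__":
    np.set_printoptions(precision=4,suppress=True)
    print(f.x,np.abs(f.fun).max())
    s=readout.get_state();print(s['time'],s['eef_pos'],fk(s['qpos'],f.x),s['opening'])
    def ik(T,Rt):
        g=least_squares(lambda q:np.r_[fk(q,f.x)-T,(fk(q,f.x,1)[4].inv()*Rt).as_rotvec()*.3],s['qpos'])
        return g.x,np.abs(g.fun).max()
    R0=R.from_quat(s['tcp_rot']);R0=R0 if 1 else 0
    # q4/q6 sign sanity
    print("rot err",(fk(s['qpos'],f.x,1)[4].inv()*R0).as_rotvec())
    base=fk(s['qpos'],f.x,1)[4]
    C=np.array([.34,-.117]);u=np.array([-.373,-.928]);n=np.array([.928,-.373])
    for yaw,tilt in((.31,0),(.31,.25),(.31,-.25),(.31,-.4)):
        ax=np.array([np.cos(.39),np.sin(.39),0])
        Rt=R.from_rotvec(ax*tilt)*Rz(yaw)*base
        q,e=ik(np.array([.463,-.284,.045]),Rt);S,E,W,T,_=fk(q,f.x,1)
        # min clearance forearm axis to bin solid (inside quadrant below z=.389)
        m=9
        for t in np.linspace(0,1,200):
            P=W+(E-W)*t;d=P[:2]-C;a=d@n;b=d@np.array([.373,.928])
            h=np.linalg.norm([max(a,0),max(b,0),max(P[2]-.389,0)]);m=min(m,h)
        print(tilt,q,e,"W",W,"E",E,"clear",m)
E
python3 kin.py
```

```text
[-0.0004  0.2401  0.443  -0.0202  0.5727  0.1009  0.2493] 0.001011698264219999
24.95 [ 0.5942 -0.1021  0.16  ] [ 0.5941 -0.1021  0.16  ] 0.28701423254141506
rot err [-0.     -0.      1.5708]
0 [-0.7397  0.233   2.02    0.0074  0.8896 -1.127 ] 3.2748541378690987e-10 W [ 0.4622 -0.2852  0.2943] E [0.1433 0.0058 0.6711] clear 0.05077204520446953
0.25 [-0.7845  0.3431  1.8963  0.1117  1.1372 -1.2255] 5.886557769008149e-10 W [ 0.4857 -0.3422  0.2863] E [ 0.1765 -0.0336  0.6572] clear 0.07316303765893448
-0.25 [-0.685   0.1494  2.138  -0.1879  0.6426 -0.9295] 2.842059920737938e-10 W [ 0.4388 -0.2282  0.2867] E [0.1146 0.0367 0.6781] clear 0.0200963751174627
-0.4 [-0.6479  0.1177  2.2028 -0.4063  0.5077 -0.7061] 1.7794534137860468e-09 W [ 0.4253 -0.1954  0.2749] E [0.1021 0.0493 0.68  ] clear 0.0
```

The finial is released. The kinematic fit is good to 1 mm. Next I'll get an accurate wedge pose and check clearance along the approach, using numbers only.

```bash
cat > w.py <<'E'
from kin import *
np.set_printoptions(precision=4,suppress=True)
def wedge(im,z=.072):
    r,g,b=[im[...,i].astype(int) for i in range(3)]
    m=((r>110)&(g<70)&(b<80)).astype(np.uint8)
    n,l,st,_=cv2.connectedComponentsWithStats(m)
    best=[i for i in range(1,n) if 60<st[i,4]<600]
    for i in best:
        c=cv2.findContours((l==i).astype(np.uint8),cv2.RETR_EXTERNAL,cv2.CHAIN_APPROX_NONE)[0][0]
        P=np.array([at("top",u,v,z)[:2]*1000 for u,v in c[:,0].astype(float)],np.float32)
        yield st[i],cv2.minAreaRect(P)
if __name__=="__main__":
    im=shot("top",6)
    for x in wedge(im): print(x)
    s=readout.get_state();base=fk(s['qpos'],f.x,1)[4]
    C=np.array([.34,-.117]);n=np.array([.928,-.373]);n1=np.array([.373,.928])
    for T in((.463,-.284,.15),(.463,-.284,.048)):
      for tilt in (0,.15,.25,.4,.5):
        ax=np.array([np.cos(.39),np.sin(.39),0]);Rt=R.from_rotvec(ax*tilt)*Rz(.31)*base
        g=least_squares(lambda q:np.r_[fk(q,f.x)-T,(fk(q,f.x,1)[4].inv()*Rt).as_rotvec()*.3],s['qpos'])
        S,E,W,_,_=fk(g.x,f.x,1)
        def cl(A,B): return min(np.linalg.norm([max((P[:2]-C)@n,0),max((P[:2]-C)@n1,0),max(P[2]-.389,0)]) for P in (A+(B-A)*t for t in np.linspace(0,1,200)))
        U=S+(E-S)*.3
        print(T[2],tilt,g.x,"fore",cl(W,E),"upper",cl(U,E))
E
python3 w.py
```

```text
(array([407, 220,  11,  14,  84], dtype=int32), ((468.8836364746094, -284.2996520996094), (31.093046188354492, 16.220548629760742), 21.831615447998047))
0.15 0 [-0.7387  0.0816  1.969   0.004   1.0945 -1.123 ] fore 0.1002866246115616 upper 0.07217733900158947
0.15 0.15 [-0.7668  0.1513  1.898   0.0673  1.2341 -1.1759] fore 0.11178012239151937 upper 0.06680683138220558
0.15 0.25 [-0.7835  0.2005  1.8513  0.1022  1.3259 -1.2024] fore 0.11737030113161702 upper 0.06277995821593108
0.15 0.4 [-0.8057  0.2769  1.7832  0.1472  1.4614 -1.2321] fore 0.12277412527393308 upper 0.056140411142196034
0.15 0.5 [-0.8185  0.3288  1.7395  0.1738  1.5498 -1.2466] fore 0.12450834401760609 upper 0.05136620975072642
0.048 0 [-0.7387  0.2294  2.0175  0.0045  0.8982 -1.124 ] fore 0.052285709121871284 upper 0.06410504866999751
0.048 0.15 [-0.7668  0.2933  1.9436  0.0734  1.0469 -1.1904] fore 0.06671319323239852 upper 0.05818710938200931
0.048 0.25 [-0.7835  0.3399  1.894   0.1089  1.1449 -1.2227] fore 0.07450743677756962 upper 0.053715173509613336
0.048 0.4 [-0.8057  0.414   1.8199  0.1524  1.2895 -1.2585] fore 0.0834325648515017 upper 0.04627111126952657
0.048 0.5 [-0.8185  0.4655  1.7713  0.1769  1.384  -1.2761] fore 0.08755494123804922 upper 0.040849126450963016
```

Request:
{"method": "step_arm", "body": {"increments": [[[-16,-22.5,0],[0,0,0.0385]],[[-16,-22.5,0],[0,0,0.0385]],[[-16,-22.5,0],[0,0,0.0385]],[[-16,-22.5,0],[0,0,0.0385]],[[-16,-22.5,0],[0,0,0.0385]],[[-16,-22.5,0],[0,0,0.0385]],[[-16,-22.5,0],[0,0,0.0385]],[[-15,-22,0],[0,0,0.0385]]], "fingers": 0.3}}

```text
time: 25.92
eef_pos: [0.465, -0.2816, 0.1548]
tcp_rot: [0.56, 0.829, 0.003, -0.003]
contact_force: [0.4, 0.5, -0.3]
opening: 0.647
finger_force: 0.0
```

Request:
{"method": "step_arm", "body": {"increments": [[[0,0,0],[0.0465,0.0185,0]],[[0,0,0],[0.0465,0.0185,0]],[[0,0,0],[0.0465,0.0185,0]],[[0,0,0],[0.0465,0.0185,0]],[[0,0,0],[0,0,0]],[[0,0,0],[0,0,0]],[[0,0,0],[0,0,0]]]}}

```text
time: 26.5
eef_pos: [0.4666, -0.2809, 0.1559]
tcp_rot: [0.558, 0.824, 0.059, -0.084]
contact_force: [-0.5, 0.1, 0.8]
opening: 0.651
finger_force: 0.0
```

```bash
cat > st.py <<'E'
from h import *
np.set_printoptions(precision=4,suppress=True)
s=readout.get_state();M=R.from_quat(s['tcp_rot']).as_matrix()
print(s['time'],s['qpos'],"eff",s['joint_efforts'],"pos",s['eef_pos'],"yaw",np.arctan2(M[1,1],M[0,1]),"toolz",M[:,2],s['opening'],s['contact_force'])
E
python3 st.py
```

```text
26.5 [-0.7687  0.1706  1.8686  0.0901  1.2901 -1.182 ] eff [ -0.2504 -33.1778 -26.781    0.1634   0.4062   0.0005] pos [ 0.4666 -0.2809  0.1559] yaw 0.3798272788435594 toolz [-0.0728  0.1907 -0.9789] 0.6507404254676221 [-0.515   0.1268  0.8159]
```

Request:
{"method": "step_arm", "body": {"increments": [[[0,0,-20],[0,0,0]],[[0,0,-20],[0,0,0]],[[0,0,-15],[0,0,0]],[[0,0,-10],[0,0,0]],[[0,0,0],[0,0,0]],[[0,0,0],[0,0,0]]]}}

```text
time: 27.0
eef_pos: [0.467, -0.2811, 0.0921]
tcp_rot: [0.558, 0.824, 0.059, -0.084]
contact_force: [0.3, -0.5, -0.4]
opening: 0.651
finger_force: 0.0
```

```bash
python3 st.py
```

```text
27.0 [-0.7686  0.2529  1.9024  0.0942  1.1736 -1.1937] eff [  0.0162 -33.8725 -23.9557   0.1526   0.4169  -0.0006] pos [ 0.467  -0.2811  0.0921] yaw 0.3800779660219286 toolz [-0.0719  0.1902 -0.9791] 0.6510901141778035 [ 0.2545 -0.4741 -0.3751]
```

Request:
{"method": "step_arm", "body": {"increments": [[[0,0,-8],[0,0,0]],[[0,0,-8],[0,0,0]],[[0,0,-6],[0,0,0]],[[0,0,-2],[0,0,0]],[[0,0,0],[0,0,0]],[[0,0,0],[0,0,0]]]}}

```text
time: 27.5
eef_pos: [0.4672, -0.2816, 0.0682]
tcp_rot: [0.558, 0.824, 0.059, -0.083]
contact_force: [-0.2, 0.2, 0.0]
opening: 0.645
finger_force: 0.0
```

```bash
python3 st.py
```

```text
27.5 [-0.7691  0.288   1.9102  0.0961  1.1302 -1.1984] eff [  0.0079 -35.038  -23.7168   0.1537   0.4181  -0.0002] pos [ 0.4672 -0.2816  0.0682] yaw 0.37971200176823705 toolz [-0.0713  0.1898 -0.9792] 0.6454670395921476 [-0.1742  0.1691  0.0025]
```

Request:
{"method": "step_arm", "body": {"increments": [[[0,0,-7],[0,0,0]],[[0,0,-7],[0,0,0]],[[0,0,-5],[0,0,0]],[[0,0,-2],[0,0,0]],[[0,0,0],[0,0,0]],[[0,0,0],[0,0,0]]]}}

```text
time: 28.0
eef_pos: [0.4671, -0.2815, 0.0471]
tcp_rot: [0.558, 0.824, 0.059, -0.083]
contact_force: [0.1, 0.1, -0.3]
opening: 0.651
finger_force: 0.0
```

```bash
python3 st.py
```

```text
28.0 [-0.769   0.3203  1.9158  0.0979  1.0927 -1.2024] eff [ -0.0002 -35.5269 -22.9883   0.1492   0.4193  -0.0003] pos [ 0.4671 -0.2815  0.0471] yaw 0.37971363026426 toolz [-0.0715  0.19   -0.9792] 0.6510449133966991 [ 0.0978  0.0826 -0.3068]
```

Request:
{"method": "step_arm", "body": {"increments": [[[0,0,0],[0,0,0]],[[0,0,0],[0,0,0]],[[0,0,0],[0,0,0]],[[0,0,0],[0,0,0]],[[0,0,0],[0,0,0]],[[0,0,0],[0,0,0]]], "fingers": -1, "grip_force": 50}}

```text
time: 28.5
eef_pos: [0.4674, -0.2818, 0.0477]
tcp_rot: [0.558, 0.824, 0.059, -0.083]
contact_force: [0.3, 0.9, 1.9]
opening: 0.409
finger_force: 50.1
```

```bash
python3 st.py
```

```text
28.5 [-0.7691  0.3194  1.9153  0.098   1.0928 -1.2024] eff [  0.0175 -34.6709 -22.3845   0.0953   0.3663   0.0094] pos [ 0.4674 -0.2818  0.0477] yaw 0.37966080701767185 toolz [-0.0705  0.1891 -0.9794] 0.40863704295011644 [0.3468 0.9111 1.9052]
```

Request:
{"method": "step_arm", "body": {"increments": [[[0,0,10],[0,0,0]],[[0,0,20],[0,0,0]],[[0,0,30],[0,0,0]],[[0,0,30],[0,0,0]],[[0,0,30],[0,0,0]],[[0,0,0],[0,0,0]],[[0,0,0],[0,0,0]]]}}

```text
time: 29.08
eef_pos: [0.4681, -0.2825, 0.1699]
tcp_rot: [0.558, 0.824, 0.058, -0.081]
contact_force: [0.1, 0.0, -0.8]
opening: 0.409
finger_force: 50.1
```

```bash
python3 st.py
```

```text
29.0833 [-0.769   0.1555  1.8576  0.0898  1.3091 -1.1805] eff [  0.0376 -35.3247 -28.8791   0.2076   0.4627   0.0029] pos [ 0.4681 -0.2825  0.1699] yaw 0.37981840520777793 toolz [-0.0677  0.186  -0.9802] 0.4092360545285104 [ 0.0607  0.0283 -0.7964]
```

Request:
{"method": "step_arm", "body": {"increments": [[[7,28,0],[0,0,-0.019]],[[7.5,31,0],[0,0,-0.019]],[[7.5,31,0],[0,0,-0.019]],[[7.5,31,0],[0,0,-0.019]],[[7.5,31,0],[0,0,-0.019]],[[7.5,31,0],[0,0,-0.019]],[[7.5,31,0],[0,0,-0.019]],[[7.5,31,0],[0,0,-0.019]]]}}

```text
time: 29.75
eef_pos: [0.5253, -0.0346, 0.1651]
tcp_rot: [0.619, 0.778, 0.064, -0.08]
contact_force: [0.7, -0.2, -1.5]
opening: 0.41
finger_force: 50.0
```

Request:
{"method": "step_arm", "body": {"increments": [[[7.5,31,0],[0,0,-0.019]],[[7.5,31,0],[0,0,-0.019]],[[7.5,31,0],[0,0,-0.019]],[[7.5,31,0],[0,0,-0.019]],[[7.5,31,0],[0,0,-0.019]],[[7.5,30,0],[0,0,-0.019]],[[7.5,30,0],[0,0,-0.019]],[[7.5,28,0],[0,0,-0.018]]]}}

```text
time: 30.42
eef_pos: [0.5851, 0.208, 0.1647]
tcp_rot: [0.676, 0.73, 0.069, -0.075]
contact_force: [0.3, -0.5, -1.4]
opening: 0.415
finger_force: 49.9
```

Request:
{"method": "step_arm", "body": {"increments": [[[0,0,0],[0,0,0]],[[0,0,0],[0,0,0]],[[0,0,0],[0,0,0]],[[0,0,0],[0,0,0]]]}}

```text
time: 30.75
eef_pos: [0.5859, 0.2053, 0.166]
tcp_rot: [0.676, 0.73, 0.07, -0.074]
contact_force: [-0.2, 0.2, -1.5]
opening: 0.411
finger_force: 50.2
```

Run:
```python
import runpy;runpy.run_path("st.py")
from h import *
j=cv2.imread("pics/j.png")
A=lambda x,y,z:at("top",180+(x-1.5)/4,145+(y-1.5)/4,z)
h=cv2.cvtColor(j,cv2.COLOR_BGR2HSV);m=cv2.inRange(h,(95,60,190),(115,180,255));m[:, :110]=0;m[:,180:]=0
mm=cv2.moments(m,True);print(mm['m00'],mm['m10']/mm['m00'],mm['m01']/mm['m00'])
c,s=np.cos(.077),np.sin(.077)
for nm,p in(("blue",A(mm['m10']/mm['m00'],mm['m01']/mm['m00'],.059)),("white",A(205,97,.062))):
    d=p[:2]-[.5897,.1629];print(nm,p,"box",c*d[0]+s*d[1],-s*d[0]+c*d[1])
im=shot("top",4);cv2.imwrite("top2.png",im[:,:,::-1])
from w import wedge
for x in wedge(im,.19): print(x)
```

```text
30.75 [ 0.091   0.2096  1.803   0.2248  1.1338 -0.081 ] eff [  0.438  -36.3019 -28.0131   0.4607   0.0397  -0.0016] pos [0.5859 0.2053 0.166 ] yaw 0.07584283598117446 toolz [-0.0135  0.2016 -0.9794] 0.410741566913023 [-0.198   0.2016 -1.4798]
1339.0 144.00597460791636 98.31366691560866
blue [0.5922 0.1717 0.059 ] box 0.003153440231721438 0.008543571160669845
white [0.5934 0.1357 0.062 ] box 0.001552169267632202 -0.02743515193384438
```

Request:
{"method": "step_arm", "body": {"increments": [[[0,0,-20],[0,0,0]],[[0,0,-20],[0,0,0]],[[0,0,-12],[0,0,0]],[[0,0,-6],[0,0,0]],[[0,0,0],[0,0,0]],[[0,0,0],[0,0,0]]]}}

```text
time: 31.45
eef_pos: [0.5869, 0.2063, 0.1096]
tcp_rot: [0.676, 0.73, 0.071, -0.073]
contact_force: [0.8, -0.5, -1.6]
opening: 0.408
finger_force: 50.2
```

Request:
{"method": "step_arm", "body": {"increments": [[[0,0,-4],[0,0,0]],[[0,0,-4],[0,0,0]],[[0,0,-3],[0,0,0]],[[0,0,-3],[0,0,0]],[[0,0,0],[0,0,0]],[[0,0,0],[0,0,0]]]}}

```text
time: 31.95
eef_pos: [0.5865, 0.2064, 0.0951]
tcp_rot: [0.676, 0.73, 0.071, -0.073]
contact_force: [0.2, 0.0, -1.3]
opening: 0.412
finger_force: 50.2
```

Request:
{"method": "step_arm", "body": {"increments": [[[0,0,-3],[0,0,0]],[[0,0,-3],[0,0,0]],[[0,0,-3],[0,0,0]],[[0,0,0],[0,0,0]],[[0,0,0],[0,0,0]],[[0,0,0],[0,0,0]]]}}

```text
time: 32.45
eef_pos: [0.5867, 0.2064, 0.0863]
tcp_rot: [0.676, 0.73, 0.071, -0.073]
contact_force: [0.4, -0.5, -2.1]
opening: 0.413
finger_force: 50.2
```

Request:
{"method": "step_arm", "body": {"increments": [[[0,-0.5,-3],[0,0,0]],[[0,-1,-3],[0,0,0]],[[0,0,0],[0,0,0]],[[0,0,0],[0,0,0]],[[0,0,0],[0,0,0]]]}}

```text
time: 32.87
eef_pos: [0.5866, 0.2048, 0.0802]
tcp_rot: [0.676, 0.73, 0.071, -0.073]
contact_force: [-0.4, 0.1, -1.1]
opening: 0.413
finger_force: 50.2
```

Request:
{"method": "step_arm", "body": {"increments": [[[0,-0.5,-3],[0,0,0]],[[0,-0.5,-3],[0,0,0]],[[0,0,0],[0,0,0]],[[0,0,0],[0,0,0]],[[0,0,0],[0,0,0]]]}}

```text
time: 33.28
eef_pos: [0.5866, 0.2039, 0.0742]
tcp_rot: [0.676, 0.73, 0.071, -0.073]
contact_force: [0.7, 0.7, -0.6]
opening: 0.409
finger_force: 50.2
```

Request:
{"method": "step_arm", "body": {"increments": [[[0,-1,-3],[0,0,0]],[[0,-0.5,-2],[0,0,0]],[[0,0,0],[0,0,0]],[[0,0,0],[0,0,0]],[[0,0,0],[0,0,0]]]}}

```text
time: 33.7
eef_pos: [0.5867, 0.2024, 0.0693]
tcp_rot: [0.676, 0.73, 0.071, -0.073]
contact_force: [-0.5, 0.7, -0.7]
opening: 0.411
finger_force: 50.2
```

Request:
{"method": "step_arm", "body": {"increments": [[[0,-0.5,-2],[0,0,0]],[[0,-0.5,-2],[0,0,0]],[[0,0,0],[0,0,0]],[[0,0,0],[0,0,0]],[[0,0,0],[0,0,0]]]}}

```text
time: 34.12
eef_pos: [0.5866, 0.2014, 0.0652]
tcp_rot: [0.676, 0.73, 0.071, -0.073]
contact_force: [-0.9, -0.3, -0.9]
opening: 0.409
finger_force: 50.2
```

Request:
{"method": "step_arm", "body": {"increments": [[[0,0,-1],[0,0,0]],[[0,0,-1],[0,0,0]],[[0,0,0],[0,0,0]],[[0,0,0],[0,0,0]],[[0,0,0],[0,0,0]]]}}

```text
time: 34.53
eef_pos: [0.5867, 0.2014, 0.0633]
tcp_rot: [0.676, 0.73, 0.071, -0.073]
contact_force: [-0.0, 0.6, -0.2]
opening: 0.415
finger_force: 50.2
```

Request:
{"method": "step_arm", "body": {"increments": [[[0,0,-1],[0,0,0]],[[0,0,-1],[0,0,0]],[[0,0,0],[0,0,0]],[[0,0,0],[0,0,0]],[[0,0,0],[0,0,0]]]}}

```text
time: 34.95
eef_pos: [0.5866, 0.2013, 0.0612]
tcp_rot: [0.676, 0.73, 0.071, -0.073]
contact_force: [0.5, 0.2, -2.1]
opening: 0.41
finger_force: 50.2
```

Request:
{"method": "step_arm", "body": {"increments": [[[0,0,-1],[0,0,0]],[[0,0,0],[0,0,0]],[[0,0,0],[0,0,0]],[[0,0,0],[0,0,0]]]}}

```text
time: 35.28
eef_pos: [0.5868, 0.2012, 0.0604]
tcp_rot: [0.676, 0.73, 0.071, -0.073]
contact_force: [-0.7, 0.2, -0.8]
opening: 0.418
finger_force: 50.2
```

Request:
{"method": "step_arm", "body": {"increments": [[[0,0,-1],[0,0,0]],[[0,0,-1],[0,0,0]],[[0,0,0],[0,0,0]],[[0,0,0],[0,0,0]],[[0,0,0],[0,0,0]]]}}

```text
time: 35.7
eef_pos: [0.5873, 0.2012, 0.0594]
tcp_rot: [0.676, 0.73, 0.071, -0.073]
contact_force: [-0.8, -1.7, 5.2]
opening: 0.41
finger_force: 51.0
```

Request:
{"method": "step_arm", "body": {"increments": [[[0,0,-1],[0,0,0]],[[0,0,-1],[0,0,0]],[[0,0,0],[0,0,0]],[[0,0,0],[0,0,0]]]}}

```text
time: 36.03
eef_pos: [0.588, 0.2011, 0.0589]
tcp_rot: [0.675, 0.731, 0.071, -0.072]
contact_force: [-2.5, -4.1, 10.6]
opening: 0.409
finger_force: 51.7
```

Request:
{"method": "step_arm", "body": {"increments": [[[0,0,-1],[0,0,0]],[[0,0,-1],[0,0,0]],[[0,0,0],[0,0,0]],[[0,0,0],[0,0,0]],[[0,0,0],[0,0,0]]]}}

```text
time: 36.45
eef_pos: [0.5888, 0.201, 0.0584]
tcp_rot: [0.675, 0.731, 0.072, -0.072]
contact_force: [-3.3, -6.0, 15.4]
opening: 0.408
finger_force: 52.4
```

```bash
python3 st.py
```

```text
36.45 [ 0.0835  0.3478  1.8535  0.2515  0.9463 -0.1438] eff [  1.7551 -29.5188 -19.961    0.9768  -1.1457   0.1969] pos [0.5888 0.201  0.0584] yaw 0.07827894233422514 toolz [-0.0079  0.2019 -0.9794] 0.40794290108836617 [-3.2786 -5.9572 15.3797]
```

Request:
{"method": "step_arm", "body": {"increments": [[[0,0,1],[0,0,0]],[[0,0,1],[0,0,0]],[[0,0,1],[0,0,0]],[[0,0,0],[0,0,0]],[[0,0,20],[0,0,0]],[[0,0,30],[0,0,0]],[[0,0,30],[0,0,0]],[[0,0,20],[0,0,0]]], "fingers": 0.1}}

```text
time: 37.12
eef_pos: [0.5873, 0.2017, 0.1595]
tcp_rot: [0.676, 0.73, 0.072, -0.073]
contact_force: [0.6, 0.4, 0.7]
opening: 0.55
finger_force: 0.0
```

Request:
{"method": "step_arm", "body": {"increments": [[[0,-1,0],[-0.05,-0.004,0]],[[0,-1,0],[-0.05,-0.004,0]],[[0,-1,0],[-0.05,-0.004,0]],[[0,0,0],[-0.05,-0.004,0]],[[0,0,0],[0,0,0]],[[0,0,0],[0,0,0]],[[0,0,0],[0,0,0]],[[0,0,0],[0,0,0]]], "fingers": -1}}

```text
time: 37.78
eef_pos: [0.5866, 0.198, 0.1569]
tcp_rot: [0.679, 0.734, 0.003, -0.0]
contact_force: [1.0, 0.3, 0.3]
opening: -0.002
finger_force: 0.0
```

Run:
```python
import runpy;runpy.run_path("st.py")
```

```text
37.7833 [0.1604 0.2318 1.7844 0.0039 1.1209 0.0817] eff [  0.1979 -36.6173 -27.4255   0.0178  -0.0091  -0.0031] pos [0.5866 0.198  0.1569] yaw 0.07708411823573535 toolz [ 0.0038  0.0042 -1.    ] -0.0016648611468816662 [0.9879 0.2843 0.3441]
```

Request:
{"method": "step_arm", "body": {"increments": [[[0,0,-20],[0,0,0]],[[0,0,-20],[0,0,0]],[[0,0,-15],[0,0,0]],[[0,0,-8],[0,0,0]],[[0,0,-3],[0,0,0]],[[0,0,0],[0,0,0]],[[0,0,0],[0,0,0]]]}}

```text
time: 38.37
eef_pos: [0.5874, 0.1983, 0.0922]
tcp_rot: [0.679, 0.734, 0.003, 0.001]
contact_force: [-0.3, 0.1, 0.9]
opening: 0.001
finger_force: 0.0
```

Request:
{"method": "step_arm", "body": {"increments": [[[0,0,-2],[0,0,0]],[[0,0,-2],[0,0,0]],[[0,0,-1],[0,0,0]],[[0,0,-1],[0,0,0]],[[0,0,0],[0,0,0]],[[0,0,0],[0,0,0]]]}}

```text
time: 38.87
eef_pos: [0.5866, 0.1984, 0.0853]
tcp_rot: [0.679, 0.734, 0.003, 0.0]
contact_force: [-0.3, 0.6, 0.8]
opening: -0.001
finger_force: 0.0
```

Request:
{"method": "step_arm", "body": {"increments": [[[0,0,-1],[0,0,0]],[[0,0,-1],[0,0,0]],[[0,0,-1],[0,0,0]],[[0,0,0],[0,0,0]],[[0,0,0],[0,0,0]]]}}

```text
time: 39.28
eef_pos: [0.587, 0.1984, 0.0831]
tcp_rot: [0.679, 0.734, 0.003, 0.001]
contact_force: [-1.3, -0.9, 4.1]
opening: -0.001
finger_force: 2.2
```

Request:
{"method": "step_arm", "body": {"increments": [[[0,0,-1],[0,0,0]],[[0,0,-1],[0,0,0]],[[0,0,0],[0,0,0]],[[0,0,0],[0,0,0]]]}}

```text
time: 39.62
eef_pos: [0.588, 0.1984, 0.0828]
tcp_rot: [0.679, 0.734, 0.004, 0.001]
contact_force: [-2.4, -1.5, 9.8]
opening: -0.001
finger_force: 4.8
```

Request:
{"method": "step_arm", "body": {"increments": [[[0,0,-1],[0,0,0]],[[0,0,-1],[0,0,0]],[[0,0,0],[0,0,0]],[[0,0,0],[0,0,0]],[[0,0,0],[0,0,0]]]}}

```text
time: 40.03
eef_pos: [0.5889, 0.1984, 0.0824]
tcp_rot: [0.679, 0.734, 0.004, 0.002]
contact_force: [-4.3, -1.9, 13.9]
opening: -0.003
finger_force: 7.2
```

Request:
{"method": "step_arm", "body": {"increments": [[[0,0,-1],[0,0,0]],[[0,0,0],[0,0,0]],[[0,0,0],[0,0,0]],[[0,0,0],[0,0,0]]]}}

```text
time: 40.37
eef_pos: [0.5894, 0.1984, 0.0823]
tcp_rot: [0.679, 0.734, 0.005, 0.003]
contact_force: [-3.2, -1.8, 16.2]
opening: 0.0
finger_force: 8.4
```

Request:
{"method": "step_arm", "body": {"increments": [[[0,0,0],[0,0,0]],[[0,0,0],[0,0,0]],[[0,0,0],[0,0,0]],[[0,0,5],[0,0,0]],[[0,0,20],[0,0,0]],[[0,0,30],[0,0,0]],[[0,0,30],[0,0,0]],[[0,0,30],[0,0,0]]]}}

```text
time: 41.03
eef_pos: [0.586, 0.1983, 0.1923]
tcp_rot: [0.679, 0.734, 0.002, -0.0]
contact_force: [1.1, 1.5, 0.1]
opening: -0.001
finger_force: 0.0
```

Request:
{"method": "step_arm", "body": {"increments": [[[-25,30,0],[0,0,0]],[[-25,30,0],[0,0,0]],[[-25,30,0],[0,0,0]],[[-25,30,0],[0,0,0]],[[-25,30,0],[0,0,0]],[[-25,30,0],[0,0,0]],[[-20,25,0],[0,0,0]],[[0,0,0],[0,0,0]]]}}

```text
time: 41.7
eef_pos: [0.4126, 0.4068, 0.1915]
tcp_rot: [0.677, 0.736, 0.003, -0.001]
contact_force: [-0.2, 0.3, 0.3]
opening: 0.003
finger_force: 0.0
```

Run:
```python
from w import *
im=shot("top",6)
for st,rc in wedge(im,.083): print("red",st,rc)
O=np.array([.5897,.1629]);c,s=np.cos(.077),np.sin(.077)
def bx(p): d=p[:2]-O;return np.round([c*d[0]+s*d[1],-s*d[0]+c*d[1]],4)
for st,rc in wedge(im,.083): print("head box",bx(np.array(rc[0])/1000))
h=cv2.cvtColor(im,cv2.COLOR_RGB2HSV)
m=cv2.inRange(h,(97,60,120),(115,170,255));n,l,st,ce=cv2.connectedComponentsWithStats(m)
for i in range(1,n):
    if st[i,4]>25: print("blue?",st[i],bx(at("top",*ce[i],.059)),at("top",*ce[i],.059))
# brown disc, black disc, finial at predicted px
for nm,P in dict(brown=(.593,-.159,.056),black=(.453,.0619,.06),finial=(.594,-.1028,.03)).items(): 
    u,v=proj("top",P)[0].round().astype(int);print(nm,u,v,im[v-1:v+2,u-1:u+2].mean((0,1)))
cv2.imwrite("top3.png",im[:,:,::-1])
# dark segment in the small compartment
```

```text
red [200 161   8  14 112] ((591.185791015625, 196.5098114013672), (30.287242889404297, 16.03704071044922), 2.02006196975708)
head box [0.0041 0.0334]
blue? [212 164  10  11  82] [0.0034 0.0068] [0.5925 0.1699 0.059 ]
brown 356 173 [78.2222 54.8889 47.2222]
black 261 230 [53.5556 54.2222 54.4444]
finial 331 173 [70.     59.1111 45.6667]
```

Run:
```python
from h import *
t=cv2.imread("top3.png").astype(int);o=cv2.imread("top.png").astype(int)
d=np.abs(t-o).sum(2);m=(d[160:192,318:372]>35).astype(np.uint8)
n,l,st,ce=cv2.connectedComponentsWithStats(m)
for i in range(1,n):
    if st[i,4]>10: print(st[i],ce[i]+[318,160],at("top",*(ce[i]+[318,160]),.025))
im=shot("side",3);o=cv2.imread("side.png").astype(int)[:,:,::-1]
for nm,zs in(("finial",[(.594,-.1023,z) for z in(.006,.012,.02,.03,.038,.046)]),("traybackground",[(.61,-.1023,z) for z in (.006,.02,.03,.04)])):
    print(nm,[im[int(round(v))+1,int(round(u))+1].tolist() for u,v in proj("side",np.array(zs))])
```

```text
[ 29   5  17  18 212] [354.9009434  174.17924528] [ 0.59441645 -0.1614497   0.025     ]
[ 8 10  9  8 54] [329.64814815 173.7037037 ] [ 0.59410889 -0.10038714  0.025     ]
finial [[186, 172, 159], [151, 122, 109], [180, 159, 145], [109, 79, 37], [97, 75, 49], [233, 232, 222]]
traybackground [[96, 36, 15], [113, 69, 55], [65, 40, 19], [231, 229, 215]]
```

```bash
python3 -c "from plant import sign_off;print(sign_off())"
```

```text
the job is handed in; nothing more can be done
None
```

I handed the job in at about 42 s: both kits are made up, with the wedge pressed to about 16 N to lock the blue and white spools; I left the black spool alone, and the last camera check agreed.

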